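Fit the model stands with their mounting plates

TASK

Each model stand on the bench takes the one grey mounting plate whose two holes drop over its dowel pins: find it by trying the plates, and seat it fully home, flat on the stand, with all the knobs still open. When every stand has its plate, turn each stand's knob clockwise until it clicks past its detent and stays locked. Lay the plates that fit no stand flat on the floor of the white tray, beside each other, and leave the crucible, the cast and the felt wheel alone.

Things in the scene. Friction and masses are not known exactly. Their poses are not given: they have to be found in the camera images.
- stand_1_seat (a point): Stand 1 (may be absent): heavy (4 kg) block, 24 mm high. Point: middle of its plate seat, on the top face, between two upright 6 mm steel pins, 9 mm tall with tapered tips, on the local y axis; pin spacing (24, 45 or 52 mm) differs per stand. Local -x points to the knob, z up. A jaw and its guide stand 30 mm and more off on the knob side, up to 16 mm above the seat.
- stand_1_knob (a point): Grip point of stand 1's lock knob: on its vertical axis, 56 mm above the bench, 75 mm from the seat point along local -x. The grip is an upright black bar 10 mm thick, 36 mm long, 34 to 66 mm above the bench, on a 40 mm disc. At joint value 0 the bar lies along local x. This point and its axes do not turn with the knob.
- knob_1 (a joint): Lock knob of stand 1, rad, growing clockwise seen from above, stops at 0 (open) and 1.0 (locked). A spring detent must be got over between 0.25 and 0.75 (0.1 to 0.15 N m, hump at 0.5): let go short of the hump it springs back, past it, on; it stays where left else. Locking slides the jaw 8 mm, 3 mm over the seated plate's edge: a plate goes on or off only with the knob open.
- stand_2_seat (a point): Stand 2 (may be absent): heavy (4 kg) block, 24 mm high. Point: middle of its plate seat, on the top face, between two upright 6 mm steel pins, 9 mm tall with tapered tips, on the local y axis; pin spacing (24, 45 or 52 mm) differs per stand. Local -x points to the knob, z up. A jaw and its guide stand 30 mm and more off on the knob side, up to 16 mm above the seat.
- stand_2_knob (a point): Grip point of stand 2's lock knob: on its vertical axis, 56 mm above the bench, 75 mm from the seat point along local -x. The grip is an upright black bar 10 mm thick, 36 mm long, 34 to 66 mm above the bench, on a 40 mm disc. At joint value 0 the bar lies along local x. This point and its axes do not turn with the knob.
- knob_2 (a joint): Lock knob of stand 2, rad, growing clockwise seen from above, stops at 0 (open) and 1.0 (locked). A spring detent must be got over between 0.25 and 0.75 (0.1 to 0.15 N m, hump at 0.5): let go short of the hump it springs back, past it, on; it stays where left else. Locking slides the jaw 8 mm, 3 mm over the seated plate's edge: a plate goes on or off only with the knob open.
- stand_3_seat (a point): Stand 3 (may be absent): heavy (4 kg) block, 24 mm high. Point: middle of its plate seat, on the top face, between two upright 6 mm steel pins, 9 mm tall with tapered tips, on the local y axis; pin spacing (24, 45 or 52 mm) differs per stand. Local -x points to the knob, z up. A jaw and its guide stand 30 mm and more off on the knob side, up to 16 mm above the seat.
- stand_3_knob (a point): Grip point of stand 3's lock knob: on its vertical axis, 56 mm above the bench, 75 mm from the seat point along local -x. The grip is an upright black bar 10 mm thick, 36 mm long, 34 to 66 mm above the bench, on a 40 mm disc. At joint value 0 the bar lies along local x. This point and its axes do not turn with the knob.
- knob_3 (a joint): Lock knob of stand 3, rad, growing clockwise seen from above, stops at 0 (open) and 1.0 (locked). A spring detent must be got over between 0.25 and 0.75 (0.1 to 0.15 N m, hump at 0.5): let go short of the hump it springs back, past it, on; it stays where left else. Locking slides the jaw 8 mm, 3 mm over the seated plate's edge: a plate goes on or off only with the knob open.
- plate_1_grip (a point): Loose grey plate, 50 (x) x 72 (y) x 10 mm, 120 g, two 10.5 mm through holes on its y axis, even about its middle; spacing 24, 31, 38, 45 or 52 mm, one each, which is not told. Grip bar on top: 36 mm long (x), 12 thick (y), to 40 mm above the underside. Point: plate's middle, 25 mm above its underside. Seated: 25 mm above the seat point (either way round); a wrong plate rides 9 mm higher on the pins.
- plate_2_grip (a point): Loose grey plate, 50 (x) x 72 (y) x 10 mm, 120 g, two 10.5 mm through holes on its y axis, even about its middle; spacing 24, 31, 38, 45 or 52 mm, one each, which is not told. Grip bar on top: 36 mm long (x), 12 thick (y), to 40 mm above the underside. Point: plate's middle, 25 mm above its underside. Seated: 25 mm above the seat point (either way round); a wrong plate rides 9 mm higher on the pins.
- plate_3_grip (a point): Loose grey plate, 50 (x) x 72 (y) x 10 mm, 120 g, two 10.5 mm through holes on its y axis, even about its middle; spacing 24, 31, 38, 45 or 52 mm, one each, which is not told. Grip bar on top: 36 mm long (x), 12 thick (y), to 40 mm above the underside. Point: plate's middle, 25 mm above its underside. Seated: 25 mm above the seat point (either way round); a wrong plate rides 9 mm higher on the pins.
- plate_4_grip (a point): Loose grey plate, 50 (x) x 72 (y) x 10 mm, 120 g, two 10.5 mm through holes on its y axis, even about its middle; spacing 24, 31, 38, 45 or 52 mm, one each, which is not told. Grip bar on top: 36 mm long (x), 12 thick (y), to 40 mm above the underside. Point: plate's middle, 25 mm above its underside. Seated: 25 mm above the seat point (either way round); a wrong plate rides 9 mm higher on the pins.
- plate_5_grip (a point): Loose grey plate, 50 (x) x 72 (y) x 10 mm, 120 g, two 10.5 mm through holes on its y axis, even about its middle; spacing 24, 31, 38, 45 or 52 mm, one each, which is not told. Grip bar on top: 36 mm long (x), 12 thick (y), to 40 mm above the underside. Point: plate's middle, 25 mm above its underside. Seated: 25 mm above the seat point (either way round); a wrong plate rides 9 mm higher on the pins.
- tray: Fixed shallow white tray, 190 mm (x) x 170 mm (y) outside, 18 mm high, walls and floor 4 to 5 mm. Origin: middle of its underside, z up. It holds plates with their long sides (72 mm) along the tray's y in two columns, 40 mm either side of the middle, of three rows, 58 mm apart along x.
- crucible: Bystander among the stands, to be left alone: small ceramic crucible, 51 mm across, 40 mm high; origin at the middle of its underside.
- cast_full: Bystander among the stands, to be left alone: dental cast, 53 x 71 x 27 mm; origin at the middle of its underside.
- felt_wheel: Bystander among the stands, to be left alone: felt polishing wheel, 51 mm across, 14 mm high; origin at the middle of its underside.
There are look-alikes about, which are no part of the job. What is shaped like the part that bears stand_3_seat but blue is not meant.

How it is judged:
By the outcome, as a careful person would: the job done as asked, in the order asked, and still so for the second after the job is handed in, with the robot touching nothing.
Of stand_1, stand_2, stand_3 only 2 to 3 are there at a start; the rules pass over those that are not, and their reading is None.
At some moment in a run one of plate_1, plate_2, plate_3, plate_4, plate_5 may be knocked a few centimetres aside while the robot is not near it.
It also fails if it takes over 210 s, if anything falls off the work surface, if the arm or the gripper's body presses on something with over 40 N, if the wrist force passes 120 N, or if a joint passes its speed limit or range.

ROBOT

A 7-joint arm with a two-finger parallel gripper is mounted at the origin on a cart in front of the work surface, level with it; the furniture and walls round the work are solid. World frame = base frame: x ahead of the robot, y to its left, z up, the work surface at z = 0. Lengths are in m, angles in rad, forces in N, time in s.
With the tool pointing down it reaches from about 0.425 to 1.025 m from the base axis. Payload 3.6 kg.
Tool frame: the origin (TCP) lies at the very end of the fingers, on their centre line; the grasp point (between the pads) lies 19 mm behind it (env.grip_point_offset is the distance from the TCP to the grasp point, in m); y points along the fingers, z is the direction in which the jaws open and shut, and the axes are right-handed (so a half turn about y gives the same grasp; the last joint's range is limited). The gripper opens to 85 mm and grips with 20 to 120 N. Pads are 22 mm wide; open, the fingers measure 114 mm over their backs; the gripper's body (76 mm by 85 mm) begins 54 mm behind the grasp point. The pads swing forward as they close: fully open they stand 13 mm farther back than shut.
Start: joints at [-1.423, 0.591, 0.048, 1.609, -0.033, 0.943, -0.034], TCP at [0.174, 0.704, 0.231] pointing down, gripper open.
Joint ranges: [-2.69, 2.69], [-0.47, 2.24], [-1.27, 1.36], [0.19, 2.51], [-1.53, 4.68], [0.08, 2.07], [-3.09, 3.09]. Speed limits (rad/s): [2.57, 2.57, 3.14, 3.14, 3.14, 3.14, 3.14].

INTERFACE

Orientations are given as [roll, pitch, yaw] about the fixed x, y, z axes, in that order (R = Rz(yaw) Ry(pitch) Rx(roll)).
In Python, from rig import read_state, optics, env gives the robot as it stands.
- The arm moves only by the tool send_rows, never from a script. Its argument "deltas" is a list of rows, each a list of 7 numbers: the shift along the tool's x, y, z as a fraction of full scale, then the turn, a rotation vector about the tool's x, y, z as a fraction of full scale, then the closure, from 0 (fully open) to 1 (shut). A call has 1 to 8 rows; each row shifts and turns the commanded pose from where the row before left it, along the tool's axes as they then stand; what a row does not reach is not made up. Full scale, the value 1, is 0.2 m for a shift and 2 pi rad for a turn. A row lasts 1/10 s, in which the tool goes at most 50 mm and 8.59 degrees, less where a joint would pass 70% of its speed; a pose out of reach is approached as far as the arm can. A call with a number of a shift or a turn outside -1 to 1 is refused whole. A call with a gripper value outside its range is refused whole. The fingers move at their own pace and stop on an object; "grip_force" is the grip in N (left out, the last holds). Time passes only in rows, so rows that do not move let the fingers close. It gives the time, the measured TCP pose, the force and the opening at its end, in the units of the state.
- read_state(): the state, without advancing time (a new reading comes with each control period).
- optics.grab_frame(name): name is "scene" or "top"; returns (picture, depth): 480x640x3 uint8, red, green, blue; 480x640 float32, m along the optical axis (not along the pixel's ray), 0 where there is no reading.
- optics.camera_model(name): a dict with "vertical_fov" (degrees; the focal length in pixels is half the picture's height over the tangent of half this angle, whatever the lens; pixels are square), "cx", "cy" (the principal point, pixels), "origin" and "attitude" of the camera in the world. Camera axes: x right, y down, z forward; pixel columns grow to the right and rows downward; lengths in m; the calibration is good to about 2 mm. A picture is of the moment at which its call begins. camera_model takes no time and is no camera call.
- env.hand_in(): hands the job in, once; it reports no verdict.
Trained networks look in the newest picture that a camera, given by its name, has taken for a name from the list of things; names that differ only in an ending like _2 or _b are one class to them, and where a whole thing is asked for, a point or a joint stands for the part that bears it (a point fixed in the world has none). Each returns a list of dicts, best first, with "p" (0 to 1); they miss things now and then, are a little off and sometimes report something else, mostly with a low value. They report only what shows in the picture. A call takes as long as a camera call. They do not tell look-alikes from the thing itself.
- optics.trace(target, camera): "pixels" (480x640 bool, what is visible of it) and "pixel" ([column, row] in pixels, amid what is visible of it).
The state is a dict: "time": time; "joint_pos": joint angles; "joint_velocities": joint speeds; "tau": joint torques, N m; "tcp_pos": TCP position; "orientation": TCP orientation; "wrist_force": force on the tool from outside, world axes, zero at the start; "wrist_torque": the same for the moment, N m; "finger_gap": finger opening in m.
Only numpy, scipy, OpenCV 4.12 (cv2) and the standard library are available. Lean on these libraries where they do the work, as an engineer would, in place of code of your own. Each camera call takes 0.05 s, during which the arm holds its last target.

## Working session

There is one attempt and no reset: what is moved stays moved. The work goes in short steps, Python scripts to look and compute and a tool call to move; the robot and the scene stay as the last step left them, time stands still between calls to the robot, and variables do not carry over. Pictures are saved under pics/ and viewed, and the job is handed in when it is done.

Besides the shell and the picture viewer there is one more tool, called after "Call:" by a JSON object that holds its "op" and its "data". send_rows: Moves the arm, as the interface text tells. Shift numbers are shares of 0.2 m and turn numbers shares of 2 pi rad, none past 1 either way. Its arguments: {"type":"object","properties":{"deltas":{"type":"array","items":{"type":"array","items":{"type":"number"}}},"grip_force":{"type":"number"}},"required":["deltas"]}

```bash
mkdir -p pics; ls; python3 - <<'E'
from rig import read_state, optics, env
import cv2
s=read_state();print({k:(v if not hasattr(v,'tolist') else v.tolist()) for k,v in s.items()})
for c in("scene","top"):
    print(optics.camera_model(c))
    p,d=optics.grab_frame(c); cv2.imwrite(f"pics/{c}0.png",p[:,:,::-1]); 
print(read_state()["time"],env.grip_point_offset)
E
```

```text
pics
{'time': 0.0, 'joint_pos': [-1.4224995231715634, 0.5921047634290156, 0.04828229770946962, 1.6098276980668051, -0.03327611834781203, 0.9426747376117738, -0.03369622651935202], 'joint_velocities': [0.00013122522565296098, -0.00011112459914551753, -0.0004763609877248498, 0.00012172649328236163, -0.0005104499540661775, 0.0001377748989567825, 0.0012766051948417784], 'tau': [-0.00047794801503187045, -54.86978888511658, 1.5465256199240685, -19.813084602355957, 0.009376627276651561, 0.008724397339392453, 4.204916308481188e-06], 'tcp_pos': [0.17339121535930044, 0.7031160380647989, 0.23014881881883245], 'orientation': [-1.573002864954291, -0.00013419031501848977, -0.24168385933867942], 'wrist_force': [-0.0825925955823742, -0.648289911246835, 0.6998631804842803], 'wrist_torque': [-0.002552624545222324, -0.01863646962578448, 0.014865274011154637], 'finger_gap': 0.08550417879898341}
{'vertical_fov': 55.13843103590274, 'cx': 317.94884570902764, 'cy': 240.75683805918067, 'origin': array([ 0.52515878, -0.83913841,  1.13949462]), 'attitude': array([-2.4489859 ,  0.00647311, -0.03798441])}
{'vertical_fov': 47.85030659579289, 'cx': 322.80571155097743, 'cy': 235.6985659154429, 'origin': array([0.27433264, 0.05115176, 1.33081729]), 'attitude': array([-2.92870875, -0.00528365, -1.46650939])}
0.1 0.0187
```

View pics/scene0.png

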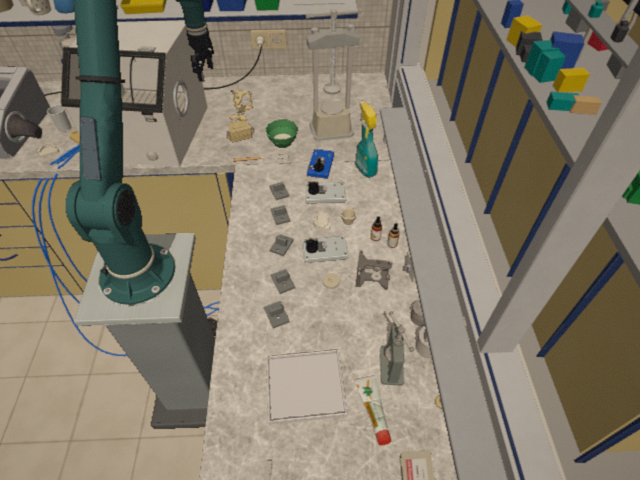

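View pics/top0.png

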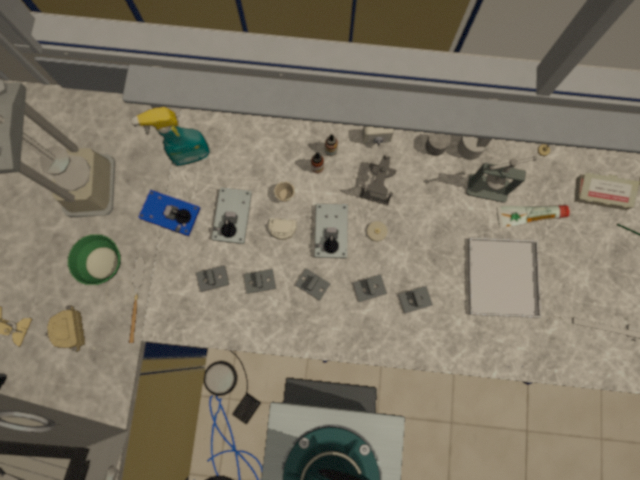

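The top picture shows two grey stands at about (231,215) and (331,230), and a blue look-alike at (170,213). The five plates are at (212,278), (260,281), (312,284), (369,288) and (414,299), and the tray is at (503,277). Next I'll measure them.

```bash
cat > h.py <<'E'
from rig import read_state, optics, env
import cv2, numpy as np
from scipy.spatial.transform import Rotation as R
def cam(c):
    m=optics.camera_model(c); f=240/np.tan(np.radians(m["vertical_fov"]/2))
    K=np.array([[f,0,m["cx"]],[0,f,m["cy"]],[0,0,1]])
    return K,R.from_euler('xyz',m["attitude"]).as_matrix(),np.array(m["origin"])
def cloud(c,d):
    K,Rm,o=cam(c); v,u=np.mgrid[0:480,0:640]
    P=np.stack([(u-K[0,2])/K[0,0]*d,(v-K[1,2])/K[1,1]*d,d],-1)@Rm.T+o
    P[d==0]=np.nan; return P
def proj(c,X):
    K,Rm,o=cam(c); q=(np.atleast_2d(X)-o)@Rm@K.T; return q[:,:2]/q[:,2:]
def ray(c,uv,z):
    K,Rm,o=cam(c); uv=np.atleast_2d(uv); r=np.c_[uv,np.ones(len(uv))]@np.linalg.inv(K).T@Rm.T
    return o+r*((z-o[2])/r[:,2])[:,None]
def ortho(c,img,z,x0,x1,y0,y1,s):
    """orthophoto of plane z: rows = x descending (up = +x), cols = y descending; s px per m"""
    K,Rm,o=cam(c)
    P=np.array([[x1,y1,z],[x1,y0,z],[x0,y0,z],[x0,y1,z]]); q=proj(c,P).astype(np.float32)
    W,H=int((y1-y0)*s),int((x1-x0)*s)
    M=cv2.getPerspectiveTransform(q,np.float32([[0,0],[W,0],[W,H],[0,H]]))
    return cv2.warpPerspective(img,M,(W,H),flags=cv2.INTER_CUBIC)
E
python3 - <<'E'
from h import *
p={};
for c in("scene","top"):
    p[c],d=optics.grab_frame(c); P=cloud(c,d); np.save(f"{c}_P.npy",P); cv2.imwrite(f"{c}_last.png",p[c][:,:,::-1])
    for t in("plate_1_grip","stand_1_seat","stand_1_knob","tray","crucible","cast_full","felt_wheel"):
        for r in optics.trace(t,c):
            m=r["pixels"]; X=np.nanmedian(P[m],0); print(c,t,round(r["p"],2),np.round(r["pixel"]),m.sum(),X.round(3),np.nanmax(P[m][:,2]).round(3))
    print(c,"table z",np.nanmedian(P[...,2][(P[...,2]<.03)&(P[...,2]>-.03)]))
    uv=ray(c,[[0,0]],0)
print(read_state()["time"])
E
```

```text
scene plate_1_grip 0.94 [283. 282.] 385 [ 0.44  -0.057  0.011] 0.044
scene plate_1_grip 0.44 [312. 244.] 159 [0.53  0.05  0.042] 0.072
scene tray 0.65 [304. 388.] 5042 [ 0.501 -0.378  0.005] 0.026
scene tray 0.37 [274. 316.] 441 [ 0.425 -0.17   0.012] 0.045
scene crucible 0.68 [323. 193.] 828 [0.58  0.297 0.025] 0.073
scene crucible 0.53 [352. 212.] 201 [0.655 0.196 0.027] 0.046
scene cast_full 0.83 [321. 221.] 259 [0.566 0.171 0.023] 0.031
scene cast_full 0.66 [279. 284.] 402 [ 0.441 -0.057  0.011] 0.044
scene felt_wheel 0.78 [333. 279.] 269 [ 0.585 -0.057  0.011] 0.021
scene table z 0.0015477029478976334
top plate_1_grip 0.83 [368. 288.] 559 [ 0.442 -0.051  0.011] 0.046
top stand_1_knob 0.5 [212. 278.] 665 [0.426 0.329 0.011] 0.046
top tray 0.7 [505. 279.] 5411 [ 0.501 -0.381  0.006] 0.028
top crucible 0.63 [284. 193.] 329 [0.663 0.183 0.023] 0.047
top cast_full 0.81 [282. 228.] 519 [0.566 0.176 0.023] 0.034
top felt_wheel 0.6 [377. 230.] 301 [ 0.586 -0.058  0.013] 0.02
top felt_wheel 0.46 [280. 230.] 491 [0.566 0.178 0.024] 0.034
top table z 0.0015113250995615335
0.9
```

```bash
python3 - <<'E'
from h import *
for c in("top","scene"):
    im=cv2.imread(f"{c}_last.png")
    a=ortho(c,im,0.01,.36,.50,-.24,.40,1250); 
    b=ortho(c,im,0.024,.47,.73,-.10,.50,1250)
    cv2.imwrite(f"pics/pl_{c}.png",a); cv2.imwrite(f"pics/st_{c}.png",b)
a=[cv2.imread(f"pics/pl_{c}.png") for c in("top","scene")]
cv2.imwrite("pics/pl.png",np.vstack(a))
E
```

```text
(no output)
```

View pics/pl.png

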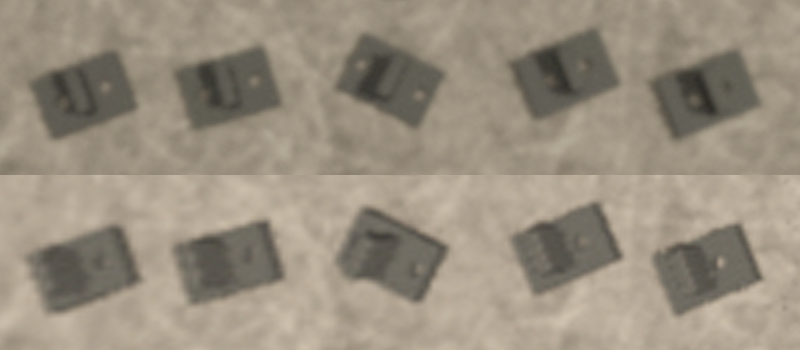

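View pics/st_top.png

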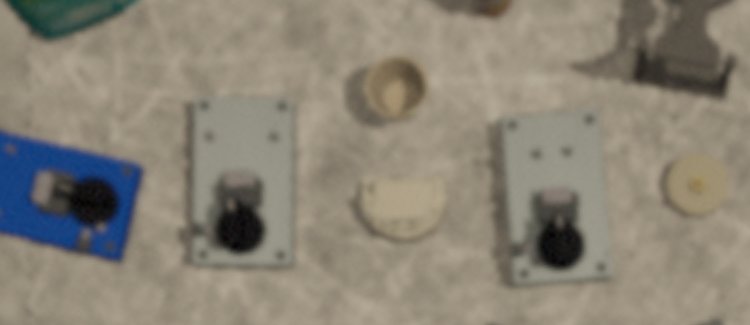

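View pics/st_scene.png

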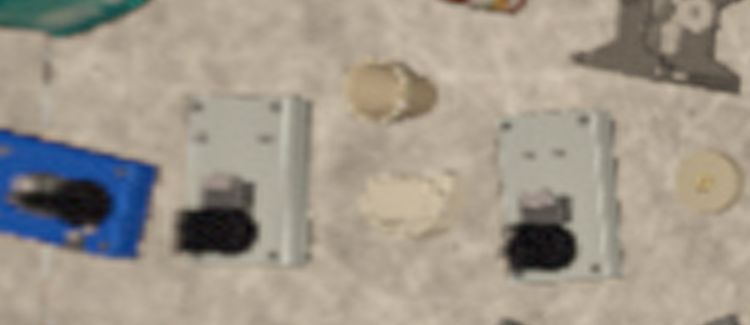

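Pins show on both stands. Left stand: (209,137) and (273,137), about 51 mm apart, so 52. Right stand: (536,154) and (567,152), about 25 mm apart, so 24. Plate 3's holes at (361,65) and (420,96) suggest 52. Now to fit each plate and the stands precisely.

```bash
python3 - <<'E'
from h import *
from scipy.optimize import minimize
# plate masks on ortho at z=.01 top: gray dark
s=2500
out=[]
for c in("top","scene"):
    im=cv2.imread(f"{c}_last.png"); x0,x1,y0,y1=.36,.50,-.24,.40
    a=ortho(c,im,0.01,x0,x1,y0,y1,s)
    g=cv2.cvtColor(a,cv2.COLOR_BGR2GRAY)
    m=(g<(125 if c=="top" else 140)).astype(np.uint8)
    m=cv2.morphologyEx(m,cv2.MORPH_CLOSE,np.ones((41,41))); m=cv2.morphologyEx(m,cv2.MORPH_OPEN,np.ones((21,21)))
    cs,_=cv2.findContours(m,0,1); cs=sorted([k for k in cs if cv2.contourArea(k)>8000],key=lambda k:k[:,0,0].mean())
    rows=[]
    for k in cs:
        (u,v),(w,h),ang=cv2.minAreaRect(k); 
        if w<h: w,h,ang=h,w,ang+90   # long axis dir ang
        X=np.array([x1-v/s,y1-u/s])
        M=cv2.getRotationMatrix2D((u,v),ang,1.6); M[:,2]+=np.array([155-u,110-v])
        cr=cv2.warpAffine(a,M,(310,220),flags=cv2.INTER_CUBIC); 
        print(c,X.round(4),"L,W mm",round(w/s*1e3,1),round(h/s*1e3,1),"ang",round(ang%180,1)); 
        for t in(-26,-22.5,-19,-15.5,-12,0,12,15.5,19,22.5,26): cv2.line(cr,(int(155+t*4),0),(int(155+t*4),25 if t==0 else 12),(0,0,255),1)
        rows.append(cv2.resize(cr,(160,114)))
        out.append(cr)
rows=[np.hstack(out[i:i+2]) for i in (0,2,4,6,8)]
cv2.imwrite("pics/plz1.png",np.vstack([np.hstack(out[:2]),np.hstack([out[2],out[3]])])); cv2.imwrite("pics/plz2.png",np.vstack([np.hstack([out[4],out[8]]),np.hstack([out[9],out[7]])]))
E
```

```text
top [0.4246 0.3326] L,W mm 79.0 56.0 ang 160.5
top [0.4294 0.218 ] L,W mm 78.9 54.7 ang 164.9
top [0.4373 0.0887] L,W mm 78.5 56.2 ang 26.2
top [ 0.4402 -0.0503] L,W mm 80.1 56.1 ang 157.9
top [ 0.4263 -0.1627] L,W mm 81.4 56.1 ang 157.4
scene [0.425  0.3327] L,W mm 84.4 55.7 ang 161.6
scene [0.4305 0.2168] L,W mm 82.1 54.2 ang 163.6
scene [0.4347 0.0873] L,W mm 80.2 61.4 ang 25.0
scene [ 0.4423 -0.0525] L,W mm 79.6 55.6 ang 156.8
scene [ 0.4266 -0.1649] L,W mm 78.4 55.5 ang 157.8
```

View pics/plz1.png

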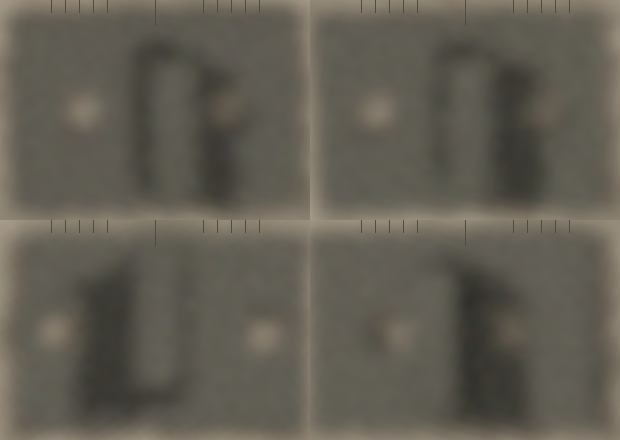

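View pics/plz2.png

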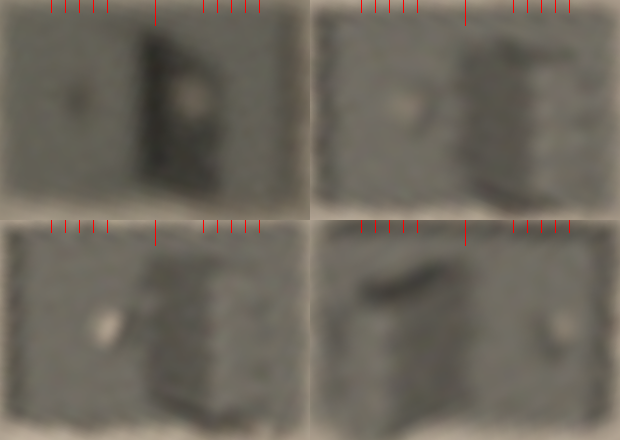

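Hole spacing by offset from each plate's middle (4 px/mm): P1 ≈ 36 (38), P2 ≈ 42 (45), P3 ≈ 53 (52), P4 ≈ 28 (31), P5 ≈ 24. So I expect P3 on the left stand and P5 on the right stand. Next are the stand poses.

```bash
python3 - <<'E'
from h import *
S={}
for c in("top","scene"):
    im=cv2.imread(f"{c}_last.png"); P=np.load(f"{c}_P.npy")
    for n,(xc,yc) in dict(A=(.59,.307),B=(.58,.055)).items():
        s=4000
        for z in(.029,):
            x0,x1,y0,y1=xc-.0,xc+.06,yc-.045,yc+.045
            a=ortho(c,im,z,x0,x1,y0,y1,s); S[c,n]=a
        # depth-based outline of the top face
        m=(abs(P[...,2]-.025)<.006)&(abs(P[...,0]-xc)<.09)&(abs(P[...,1]-yc)<.06)
        q=P[m][:,:2]; r=cv2.minAreaRect(np.float32(q*1000)); print(c,n,m.sum(),"rect",np.round(r[0],1),np.round(r[1],1),round(r[2],2), "zmed",np.median(P[m][:,2]).round(4))
        k=(P[...,2]>.055)&(P[...,2]<.08)&(abs(P[...,0]-xc)<.09)&(abs(P[...,1]-yc)<.06)
        q=P[k]; print("   knob",k.sum(),q.mean(0).round(4), cv2.fitLine(np.float32(q[:,:2]),2,0,.01,.01).ravel().round(3))
cv2.imwrite("pics/pins.png",np.vstack([np.hstack([S[c,n] for n in"AB"]) for c in("top","scene")]))
E
```

```text
top A 1301 rect [586.3 306.7] [ 80.9 136.5] 89.39 zmed 0.0246
   knob 71 [0.5444 0.3063 0.0658] [ 0.999 -0.041  0.544  0.306]
top B 1302 rect [573.1  55.8] [136.3  79.8] 4.49 zmed 0.025
   knob 60 [0.5311 0.0529 0.0666] [0.995 0.105 0.531 0.053]
scene A 491 rect [584.3 307.8] [ 87.3 135.6] 89.1 zmed 0.025
   knob 48 [0.5434 0.308  0.064 ] [ 1.    -0.005  0.543  0.308]
scene B 671 rect [571.7  58.4] [135.8  84.9] 4.54 zmed 0.025
   knob 55 [0.5299 0.0537 0.0637] [1.    0.018 0.53  0.054]
```

View pics/pins.png

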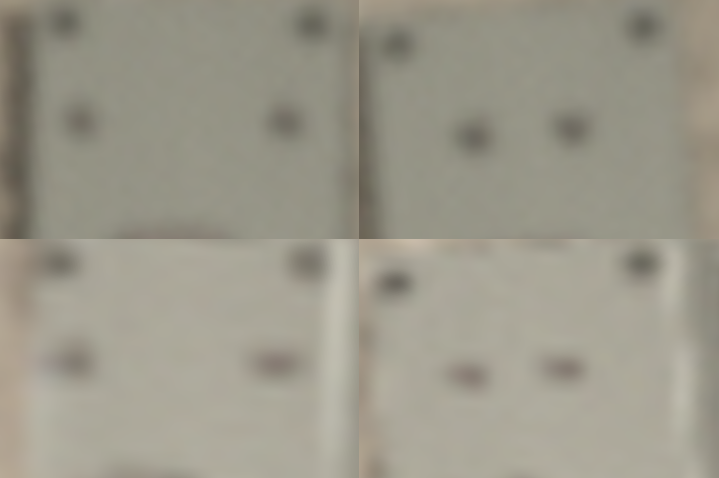

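```bash
cat > plan.py <<'E'
import sys
from h import *
# usage: plan.py x y z yawdeg  -> tool-frame remaining shift/turn, per-row suggestion
x,y,z,yaw=map(float,sys.argv[1:5])
s=read_state(); p=np.array(s["tcp_pos"]); Rm=R.from_euler('xyz',s["orientation"])
Rt=R.from_euler('xyz',[-np.pi/2,0,np.radians(yaw)])
Rf=R.from_euler('xyz',[-np.pi/2,0,np.radians(yaw+180)])
rv=(Rm.inv()*Rt).as_rotvec(); rv2=(Rm.inv()*Rf).as_rotvec()
if len(sys.argv)<6 and np.linalg.norm(rv2)<np.linalg.norm(rv): rv,Rt=rv2,Rf
d=np.array([x,y,z])-p
n=int(np.ceil(max(np.linalg.norm(d)/.048,np.linalg.norm(rv)/.148,1)))
print("t",round(s["time"],2),"tcp",p.round(4),"rpy",np.degrees(s["orientation"]).round(2),"gap",round(s["finger_gap"],4),"F",np.round(s["wrist_force"],1),"q7",round(s["joint_pos"][6],2))
print("world d",d.round(4),"turn deg",np.degrees(rv).round(2))
print("turn-last tool total frac:",(Rm.inv().apply(d)/.2).round(4),"(at target att:",(Rt.inv().apply(d)/.2).round(4),") turn frac",(rv/2/np.pi).round(5),"rows>=",n)
# simultaneous rows
out=[];cur=Rm
for i in range(n):
    out.append((cur.inv().apply(d/n)/.2).round(4).tolist()+(rv/n/2/np.pi).round(5).tolist()); cur=cur*R.from_rotvec(rv/n)
for o in out[:16]: print(o)
E
python3 plan.py .436 .088 .15 -25.6
```

```text
t 0.9 tcp [0.1736 0.7039 0.2313] rpy [-90.    -0.   -13.85] gap 0.0852 F [-0.6 -0.8  0.3] q7 -0.03
world d [ 0.2624 -0.6159 -0.0813] turn deg [-0.   11.75  0.  ]
turn-last tool total frac: [ 2.0112  0.4067 -2.6757] (at target att: [ 2.5138  0.4067 -2.2103] ) turn frac [-0.       0.03263  0.     ] rows>= 15
[0.1341, 0.0271, -0.1784, -0.0, 0.00218, 0.0]
[0.1365, 0.0271, -0.1765, -0.0, 0.00218, 0.0]
[0.1389, 0.0271, -0.1747, -0.0, 0.00218, 0.0]
[0.1413, 0.0271, -0.1727, -0.0, 0.00218, 0.0]
[0.1436, 0.0271, -0.1708, -0.0, 0.00218, 0.0]
[0.1459, 0.0271, -0.1688, -0.0, 0.00218, 0.0]
[0.1482, 0.0271, -0.1668, -0.0, 0.00218, 0.0]
[0.1505, 0.0271, -0.1648, -0.0, 0.00218, 0.0]
[0.1527, 0.0271, -0.1627, -0.0, 0.00218, 0.0]
[0.155, 0.0271, -0.1606, -0.0, 0.00218, 0.0]
[0.1571, 0.0271, -0.1585, -0.0, 0.00218, 0.0]
[0.1593, 0.0271, -0.1563, -0.0, 0.00218, 0.0]
[0.1614, 0.0271, -0.1541, -0.0, 0.00218, 0.0]
[0.1635, 0.0271, -0.1519, -0.0, 0.00218, 0.0]
[0.1656, 0.0271, -0.1496, -0.0, 0.00218, 0.0]
```

Things that could be mistaken for what I want, by top-camera pixel:
- **Stands:** grey (231,215), grey (331,230), blue (170,213). Blue is excluded.
- **Plates:** (212,278), (260,281), (312,284), (369,288), (414,299). The plate at (312,284) goes first, and the crops above already confirm it.

Call:
{"op": "send_rows", "data": {"deltas": [[0.135,0,-0.178,0,0.002,0,0.5],[0.137,0,-0.176,0,0.002,0,0.5],[0.139,0,-0.175,0,0.002,0,0.5],[0.141,0,-0.173,0,0.002,0,0.5],[0.144,0,-0.171,0,0.002,0,0.5],[0.146,0,-0.169,0,0.002,0,0.5],[0.148,0,-0.167,0,0.002,0,0.5],[0.15,0,-0.165,0,0.002,0,0.5]], "grip_force": 40}}

```text
time: 1.7
tcp_pos: [0.3156, 0.3743, 0.2316]
orientation: [-1.57, -0.0, -0.343]
wrist_force: [0.6, 0.3, 0.6]
finger_gap: 0.0428
```

```bash
python3 plan.py .436 .088 .12 -25.6
```

```text
t 1.7 tcp [0.3156 0.3743 0.2316] rpy [-8.995e+01 -2.000e-02 -1.964e+01] gap 0.0428 F [0.6 0.3 0.6] q7 0.32
world d [ 0.1204 -0.2863 -0.1116] turn deg [-0.05  5.96  0.02]
turn-last tool total frac: [ 1.0477  0.5575 -1.1464] (at target att: [ 1.1613  0.5582 -1.0309] ) turn frac [-1.500e-04  1.657e-02  5.000e-05] rows>= 7
[0.1497, 0.0796, -0.1638, -2e-05, 0.00237, 1e-05]
[0.1521, 0.0797, -0.1615, -2e-05, 0.00237, 1e-05]
[0.1545, 0.0797, -0.1592, -2e-05, 0.00237, 1e-05]
[0.1568, 0.0797, -0.1569, -2e-05, 0.00237, 1e-05]
[0.1592, 0.0797, -0.1545, -2e-05, 0.00237, 1e-05]
[0.1614, 0.0797, -0.1522, -2e-05, 0.00237, 1e-05]
[0.1637, 0.0797, -0.1497, -2e-05, 0.00237, 1e-05]
```

Call:
{"op": "send_rows", "data": {"deltas": [[0.15,0.08,-0.164,0,0.0024,0,0.5],[0.152,0.08,-0.161,0,0.0024,0,0.5],[0.154,0.08,-0.159,0,0.0024,0,0.5],[0.157,0.08,-0.157,0,0.0024,0,0.5],[0.159,0.08,-0.154,0,0.0024,0,0.5],[0.161,0.08,-0.152,0,0.0024,0,0.5],[0.164,0.08,-0.15,0,0.0024,0,0.5],[0,0,0,0,0,0,0.5]]}}

```text
time: 2.5
tcp_pos: [0.4369, 0.0827, 0.1182]
orientation: [-1.574, -0.001, -0.461]
wrist_force: [-1.0, 0.9, 0.6]
finger_gap: 0.0429
```

```bash
python3 - <<'E'
from h import *
for c in("top","scene"):
    p,d=optics.grab_frame(c); cv2.imwrite(f"{c}_last.png",p[:,:,::-1])
a=cv2.imread("top_last.png")[150:350,200:500]; b=cv2.imread("scene_last.png")[150:350,180:480]
cv2.imwrite("pics/ap.png",np.vstack([cv2.resize(a,(450,300)),cv2.resize(b,(450,300))]))
E
python3 plan.py .436 .088 .02 -25.6
```

```text
t 2.6 tcp [0.4357 0.0883 0.1191] rpy [-90.02   0.   -25.88] gap 0.0423 F [-0.4 -0.5 -0.4] q7 0.95
world d [ 0.0003 -0.0003 -0.0991] turn deg [ 0.02 -0.28 -0.  ]
turn-last tool total frac: [ 0.0019  0.4957 -0.0006] (at target att: [ 0.0019  0.4957 -0.0008] ) turn frac [ 7.0e-05 -7.8e-04 -1.0e-05] rows>= 3
[0.0006, 0.1652, -0.0002, 2e-05, -0.00026, -0.0]
[0.0006, 0.1652, -0.0002, 2e-05, -0.00026, -0.0]
[0.0006, 0.1652, -0.0002, 2e-05, -0.00026, -0.0]
```

View pics/ap.png

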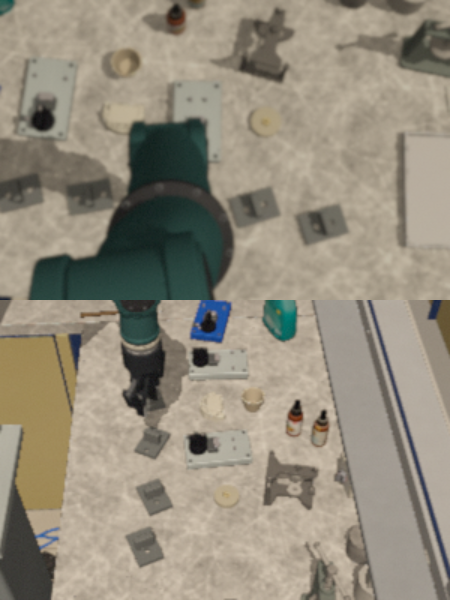

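```bash
python3 - <<'E'
from h import *
print(proj("scene",[[.436,.088,.119],[.436,.088,.01],[.43,.218,.01]]))
im=cv2.imread("scene_last.png"); cv2.imwrite("pics/ap2.png",cv2.resize(im[150:290,220:360],None,fx=4,fy=4,interpolation=cv2.INTER_CUBIC))
E
```

```text
[[278.61332788 221.28592122]
 [281.09669476 244.32954297]
 [279.81811041 214.4031359 ]]
```

View pics/ap2.png

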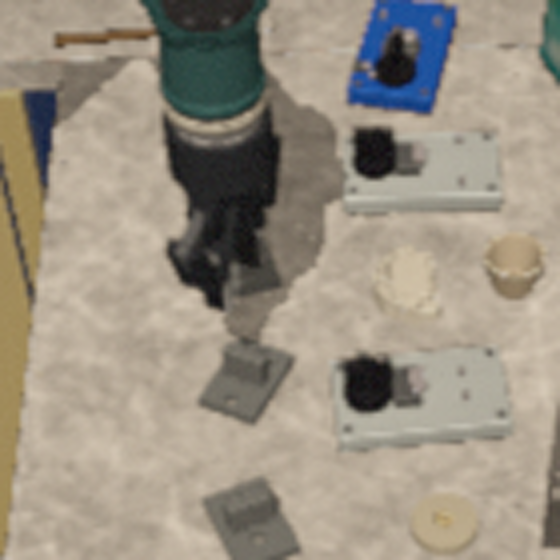

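The fingertips are at about (276,224) and the TCP projects to (278.6,221), so they agree. Descending.

Call:
{"op": "send_rows", "data": {"deltas": [[0,0.17,0,0,-0.0008,0,0.5],[0,0.17,0,0,0,0,0.5],[0,0.16,0,0,0,0,0.5],[0,0.015,0,0,0,0,0.5],[0,0,0,0,0,0,0.5]]}}

```text
time: 3.1
tcp_pos: [0.4348, 0.0911, 0.0164]
orientation: [-1.571, 0.001, -0.44]
wrist_force: [0.2, -0.5, 0.3]
finger_gap: 0.0426
```

Call:
{"op": "send_rows", "data": {"deltas": [[0,0,0,0,0,0,1],[0,0,0,0,0,0,1],[0,0,0,0,0,0,1],[0,0,0,0,0,0,1],[0,0,0,0,0,0,1]]}}

```text
time: 3.6
tcp_pos: [0.4361, 0.0902, 0.0179]
orientation: [-1.569, -0.002, -0.443]
wrist_force: [-1.2, 1.3, 6.3]
finger_gap: 0.0112
```

```bash
python3 plan.py .436 .088 .12 -25.6
```

```text
t 3.6 tcp [0.4361 0.0902 0.0179] rpy [-89.87  -0.12 -25.36] gap 0.0112 F [-1.2  1.3  6.3] q7 0.98
world d [-1.000e-04 -2.200e-03  1.021e-01] turn deg [-0.13  0.24  0.12]
turn-last tool total frac: [ 0.0052 -0.5104 -0.0093] (at target att: [ 0.0042 -0.5104 -0.0104] ) turn frac [-0.00035  0.00068  0.00034] rows>= 3
[0.0017, -0.1701, -0.0031, -0.00012, 0.00023, 0.00011]
[0.0016, -0.1701, -0.0032, -0.00012, 0.00023, 0.00011]
[0.0015, -0.1701, -0.0033, -0.00012, 0.00023, 0.00011]
```

Call:
{"op": "send_rows", "data": {"deltas": [[0,-0.1,0,0,0,0,1],[0,-0.2,0,0,0,0,1],[0,-0.21,0,0,0,0,1],[0,0,0,0,0,0,1],[0,0,0,0,0,0,1]]}}

```text
time: 4.1
tcp_pos: [0.4359, 0.09, 0.1199]
orientation: [-1.568, -0.003, -0.443]
wrist_force: [-0.8, 0.8, -1.1]
finger_gap: 0.0111
```

```bash
python3 plan.py .6193 .3075 .12 -0.6
```

```text
t 4.1 tcp [0.4359 0.09   0.1199] rpy [-89.84  -0.17 -25.36] gap 0.0111 F [-0.8  0.8 -1.1] q7 0.96
world d [1.834e-01 2.175e-01 1.000e-04] turn deg [ -0.12 -24.76   0.2 ]
turn-last tool total frac: [0.3627 0.0045 1.3754] (at target att: [ 9.055e-01 -4.000e-04  1.097e+00] ) turn frac [-0.00035 -0.06878  0.00055] rows>= 6
[0.0605, 0.0008, 0.2292, -6e-05, -0.01146, 9e-05]
[0.0768, 0.0006, 0.2243, -6e-05, -0.01146, 9e-05]
[0.0927, 0.0005, 0.2182, -6e-05, -0.01146, 9e-05]
[0.1082, 0.0004, 0.2109, -6e-05, -0.01146, 9e-05]
[0.1231, 0.0002, 0.2026, -6e-05, -0.01146, 9e-05]
[0.1374, 0.0001, 0.1932, -6e-05, -0.01146, 9e-05]
```

Call:
{"op": "send_rows", "data": {"deltas": [[0.06,0,0.229,0,-0.0115,0,1],[0.077,0,0.224,0,-0.0115,0,1],[0.093,0,0.218,0,-0.0115,0,1],[0.108,0,0.211,0,-0.0115,0,1],[0.123,0,0.203,0,-0.0115,0,1],[0.137,0,0.193,0,-0.0115,0,1],[0,0,0,0,0,0,1],[0,0,0,0,0,0,1]]}}

```text
time: 4.9
tcp_pos: [0.6172, 0.3077, 0.1159]
orientation: [-1.572, 0.003, -0.008]
wrist_force: [-0.9, -0.5, -2.0]
finger_gap: 0.0113
```

```bash
python3 - <<'E'
from h import *
for c in("top","scene"):
    p,d=optics.grab_frame(c); cv2.imwrite(f"{c}_last.png",p[:,:,::-1])
a=cv2.imread("top_last.png")[150:270,160:340]; b=cv2.imread("scene_last.png")[130:250,240:420]
cv2.imwrite("pics/a3.png",np.vstack([cv2.resize(a,None,fx=3,fy=2.4),cv2.resize(b,None,fx=3,fy=2.4)]))
E
python3 plan.py .6193 .3075 .06 -0.6
```

```text
t 5.0 tcp [0.6165 0.305  0.1164] rpy [-90.17   0.23  -0.6 ] gap 0.0109 F [ 0.4 -0.3 -0.5] q7 1.06
world d [ 0.0028  0.0025 -0.0564] turn deg [ 0.17 -0.   -0.23]
turn-last tool total frac: [0.0148 0.2819 0.0133] (at target att: [0.0137 0.282  0.0124] ) turn frac [ 4.8e-04 -1.0e-05 -6.3e-04] rows>= 2
[0.0074, 0.1409, 0.0066, 0.00024, -1e-05, -0.00031]
[0.0071, 0.141, 0.0064, 0.00024, -1e-05, -0.00031]
```

View pics/a3.png

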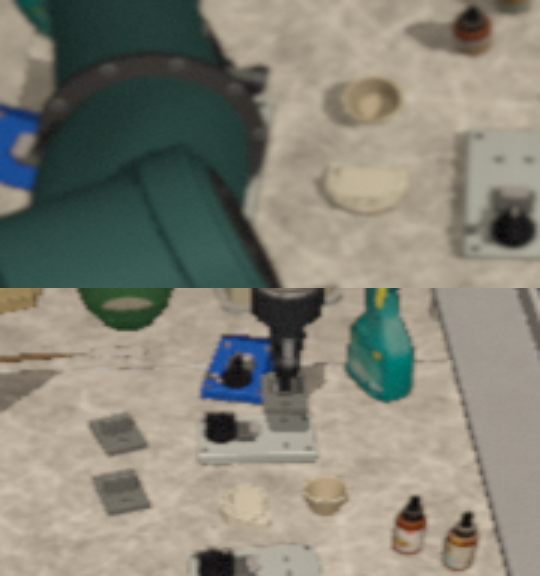

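Call:
{"op": "send_rows", "data": {"deltas": [[0.01,0.13,0.005,0,0,0,1],[0,0.13,0,0,0,0,1],[0,0,0,0,0,0,1],[0,0,0,0,0,0,1]]}}

```text
time: 5.4
tcp_pos: [0.6193, 0.3065, 0.0659]
orientation: [-1.573, 0.002, -0.011]
wrist_force: [-0.8, 0.7, -1.0]
finger_gap: 0.0115
```

```bash
cat > avg.py <<'E'
from h import *
def avg(n=6,c="scene"):
    T=[];O=[];F=[];Tq=[]
    for i in range(n):
        s=read_state(); T.append(s["tcp_pos"]);O.append(s["orientation"]);F.append(s["wrist_force"]);Tq.append(s["wrist_torque"])
        p,d=optics.grab_frame(c)
    return np.mean(T,0),np.std(T,0),np.degrees(np.mean(O,0)),np.mean(F,0),p,np.mean(Tq,0),d
if __name__=="__main__":
    import sys
    t,sd,o,f,p,q,_=avg(); cv2.imwrite("scene_last.png",p[:,:,::-1])
    print("t",read_state()["time"],"tcp",t.round(4),"sd",sd.round(4),"rpy",o.round(2),"F",f.round(2),"T",q.round(3),"gap",round(read_state()["finger_gap"],4))
    if len(sys.argv)>1:
        u,v=map(int,sys.argv[1:3]); cv2.imwrite(sys.argv[3],cv2.resize(p[v-40:v+40,u-50:u+50,::-1],None,fx=6,fy=6,interpolation=cv2.INTER_CUBIC))
E
python3 avg.py 325 190 pics/a4.png
```

```text
t 5.7 tcp [0.6207 0.3077 0.0673] sd [0.0007 0.0007 0.0007] rpy [-8.999e+01 -6.000e-02 -5.700e-01] F [ 0.2   0.23 -0.77] T [ 0.015 -0.026 -0.002] gap 0.0114
```

View pics/a4.png

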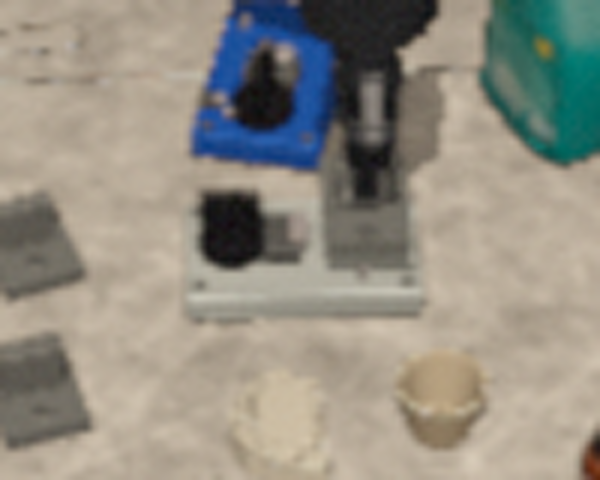

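```bash
python3 - <<'E'
from h import *
for z in(.051,.061): print((proj("scene",[[.6207-.025,.2717,z],[.6207+.025,.2717,z]])-[275,150])*6)
print((proj("scene",[[.6193,.3075-.026,.029],[.6193,.3075-.026,.033]])-[275,150])*6)
E
```

```text
[[320.67642873 256.97149096]
 [409.59800363 254.18083352]]
[[320.87519341 244.10156842]
 [410.24062273 241.30502301]]
[[360.7095477  271.34442869]
 [360.86618304 266.31740359]]
```

```bash
python3 - <<'E'
from h import *
g=cv2.imread("scene_last.png").astype(int)
for r in range(186,197): print(r,g[r,325:348].sum(1)//3)
E
```

```text
186 [150 165 167 150 114 108 109 111 110 110 109 109 110 108 109 108 109 111
 147 163 168 168 163]
187 [149 151 161 145 116 110 110 111 109 104 100  99 105 108 110 111 111 111
 139 153 161 164 159]
188 [147 147 160 145 112 107 110 110 108  99  93  92  96 105 111 108 106 110
 139 152 159 165 157]
189 [139 148 163 146 115 107 110 110 108 107  97  98 101 105 111 111 108 109
 132 147 163 171 164]
190 [119 140 162 153 118 102 104 102 103  99  96  94  98 100  97 100  99 100
 125 143 164 179 177]
191 [115 150 166 156 118  93  93  89  93  89  93  92  94  91  91  92  91  95
 129 141 162 180 181]
192 [138 166 171 156 120 100  98  95  99  97  96  97  98  95  97  99  99 104
 141 149 161 176 176]
193 [148 172 172 166 137 110 106 107 107 104 105 104 103 104 106 106 103 109
 141 151 158 171 173]
194 [167 171 173 171 146 116 117 114 115 110 120 122 113 114 110 111 111 111
 124 145 162 174 175]
195 [171 171 171 171 166 159 158 159 157 138 125 146 157 156 156 156 152 144
 147 160 167 172 177]
196 [172 170 170 170 170 169 169 169 169 153 144 157 168 168 166 167 154 128
 129 154 166 175 179]
```

```bash
python3 - <<'E'
from h import *
print(proj("scene",[[.62,.3077-.026,.061],[.62,.3077-.026,.051],[.62,.3077-.036,.061],[.62,.3077-.036,.051]]))
E
```

```text
[[335.53398956 188.38016424]
 [335.46609175 190.52710071]
 [335.72012537 190.45700175]
 [335.65102265 192.60246628]]
```

Call:
{"op": "send_rows", "data": {"deltas": [[-0.0075,0.04,0,0,0,0,1],[0,0.03,0,0,0,0,1],[0,0.01,0,0,0,0,1],[0,0.01,0,0,0,0,1],[0,0,0,0,0,0,1]]}}

```text
time: 6.2
tcp_pos: [0.6186, 0.3081, 0.0478]
orientation: [-1.571, 0.001, -0.009]
wrist_force: [0.5, -0.4, -0.9]
finger_gap: 0.0113
```

```bash
python3 avg.py
```

```text
t 6.5 tcp [0.6189 0.3082 0.0482] sd [0.0002 0.0001 0.0003] rpy [-90.    -0.    -0.53] F [-0.07  0.1  -0.68] T [0.    0.001 0.018] gap 0.0111
```

Call:
{"op": "send_rows", "data": {"deltas": [[0,0.01,0,0,0,0,1],[0,0.01,0,0,0,0,1],[0,0,0,0,0,0,1]]}}

```text
time: 6.8
tcp_pos: [0.6185, 0.308, 0.0439]
orientation: [-1.571, 0.001, -0.009]
wrist_force: [1.0, 0.1, -1.1]
finger_gap: 0.011
```

```bash
python3 avg.py
```

```text
t 7.1 tcp [0.6188 0.3081 0.0442] sd [0.0001 0.0001 0.0002] rpy [-9.001e+01  1.000e-02 -5.300e-01] F [ 0.06 -0.19 -1.23] T [ 0.001 -0.007  0.011] gap 0.0109
```

Call:
{"op": "send_rows", "data": {"deltas": [[0,0.01,0,0,0,0,1],[0,0.005,0,0,0,0,1],[0,0.005,0,0,0,0,1],[0,0,0,0,0,0,1]]}}

```text
time: 7.5
tcp_pos: [0.619, 0.3083, 0.042]
orientation: [-1.571, -0.0, -0.009]
wrist_force: [-3.0, -0.6, 8.8]
finger_gap: 0.0114
```

```bash
python3 avg.py 325 190 pics/a5.png
```

```text
t 7.8 tcp [0.619  0.3083 0.042 ] sd [0. 0. 0.] rpy [-8.999e+01 -1.000e-02 -5.400e-01] F [-2.63 -1.13  8.83] T [-0.268  0.487 -0.002] gap 0.0114
```

View pics/a5.png

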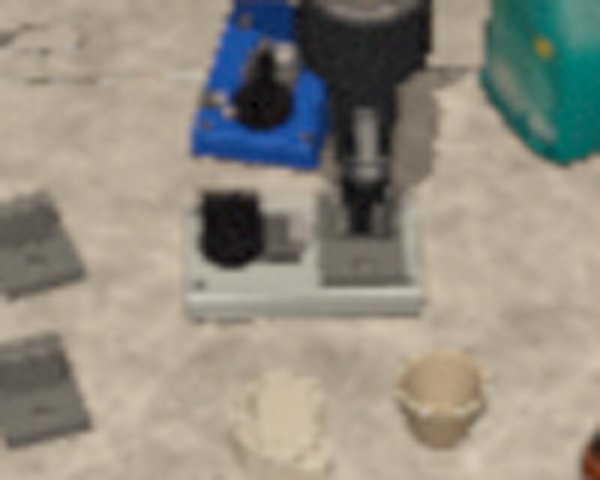

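Contact came at TCP z 0.042, which is the seated height. A plate riding on the pins would have stopped near 0.051. Releasing and backing off.

Call:
{"op": "send_rows", "data": {"deltas": [[0,0,0,0,0,0,0.7],[0,0,0,0,0,0,0.5],[0,0,0,0,0,0,0.5],[0,-0.1,0,0,0,0,0.5],[0,-0.22,0,0,0,0,0.5],[0,-0.22,0,0,0,0,0.5],[0,0,-0.2,0,0,0,0.5],[0,0,-0.2,0,0,0,0.5]]}}

```text
time: 8.6
tcp_pos: [0.6192, 0.23, 0.1503]
orientation: [-1.568, -0.004, -0.005]
wrist_force: [0.2, -0.6, 0.0]
finger_gap: 0.0425
```

```bash
python3 plan.py .4265 -.1635 .12 22.3
```

```text
t 8.6 tcp [0.6192 0.23   0.1503] rpy [-89.84  -0.24  -0.3 ] gap 0.0425 F [ 0.2 -0.6  0. ] q7 1.16
world d [-0.1927 -0.3935 -0.0303] turn deg [ -0.11 -22.6    0.27]
turn-last tool total frac: [-0.9537  0.1423 -1.973 ] (at target att: [-1.638   0.1516 -1.4548] ) turn frac [-0.0003  -0.06278  0.00074] rows>= 10
[-0.0954, 0.0142, -0.1973, -3e-05, -0.00628, 7e-05]
[-0.1031, 0.0143, -0.1934, -3e-05, -0.00628, 7e-05]
[-0.1106, 0.0144, -0.1892, -3e-05, -0.00628, 7e-05]
[-0.118, 0.0145, -0.1846, -3e-05, -0.00628, 7e-05]
[-0.1252, 0.0146, -0.1799, -3e-05, -0.00628, 7e-05]
[-0.1322, 0.0147, -0.1748, -3e-05, -0.00628, 7e-05]
[-0.1389, 0.0148, -0.1694, -3e-05, -0.00628, 7e-05]
[-0.1455, 0.0149, -0.1638, -3e-05, -0.00628, 7e-05]
[-0.1518, 0.015, -0.1579, -3e-05, -0.00628, 7e-05]
[-0.1579, 0.0151, -0.1518, -3e-05, -0.00628, 7e-05]
```

Call:
{"op": "send_rows", "data": {"deltas": [[-0.095,0,-0.197,0,-0.0063,0,0.5],[-0.103,0,-0.193,0,-0.0063,0,0.5],[-0.111,0,-0.189,0,-0.0063,0,0.5],[-0.118,0,-0.185,0,-0.0063,0,0.5],[-0.125,0,-0.18,0,-0.0063,0,0.5],[-0.132,0.03,-0.175,0,-0.0063,0,0.5]]}}

```text
time: 9.2
tcp_pos: [0.5014, -0.0089, 0.1427]
orientation: [-1.571, -0.002, 0.23]
wrist_force: [1.1, -1.1, -0.1]
finger_gap: 0.0425
```

```bash
cat > look.py <<'E'
from h import *
import sys
for c in("top","scene"):
    p,d=optics.grab_frame(c); cv2.imwrite(f"{c}_last.png",p[:,:,::-1]); np.save(f"{c}_P.npy",cloud(c,d))
n=sys.argv[1]
a=cv2.imread("top_last.png")[170:330,190:470]; b=cv2.imread("scene_last.png")[150:350,220:440]
cv2.imwrite(f"pics/{n}.png",np.vstack([cv2.resize(a,(490,280),interpolation=cv2.INTER_CUBIC),cv2.resize(b,(490,310),interpolation=cv2.INTER_CUBIC)]))
print(read_state()["time"])
E
python3 look.py l1; python3 - <<'E'
from h import *
for c in("top","scene"):
    P=np.load(f"{c}_P.npy"); 
    m=(abs(P[...,0]-.619)<.02)&(abs(abs(P[...,1]-.3075)-.026)<.007)
    q=P[m]; print(c,m.sum(),np.nanmedian(q[:,2]))
    for n,(x,y) in dict(block=(.644,.3075),).items():
        m=(abs(P[...,0]-.651)<.004)&(abs(P[...,1]-.3075)<.025); print("block",np.nanmedian(P[m][:,2]),m.sum())
E
python3 plan.py .4265 -.1635 .12 22.3
```

```text
9.3
top 177 0.03392227866298003
block 0.024118233467328 41
scene 59 0.03264144119204926
block 0.025693851044142568 16
t 9.3 tcp [ 0.4967 -0.0147  0.1413] rpy [-90.13   0.42  12.51] gap 0.0431 F [-0.2 -0.1  0. ] q7 1.67
world d [-0.0702 -0.1488 -0.0213] turn deg [ 0.09 -9.78 -0.43]
turn-last tool total frac: [-0.5029  0.1119 -0.6502] (at target att: [-0.6069  0.1067 -0.5554] ) turn frac [ 0.00026 -0.02718 -0.0012 ] rows>= 4
[-0.1257, 0.028, -0.1625, 7e-05, -0.00679, -0.0003]
[-0.1326, 0.0277, -0.157, 7e-05, -0.00679, -0.0003]
[-0.1392, 0.0273, -0.1513, 7e-05, -0.00679, -0.0003]
[-0.1456, 0.027, -0.1452, 7e-05, -0.00679, -0.0003]
```

View pics/l1.png

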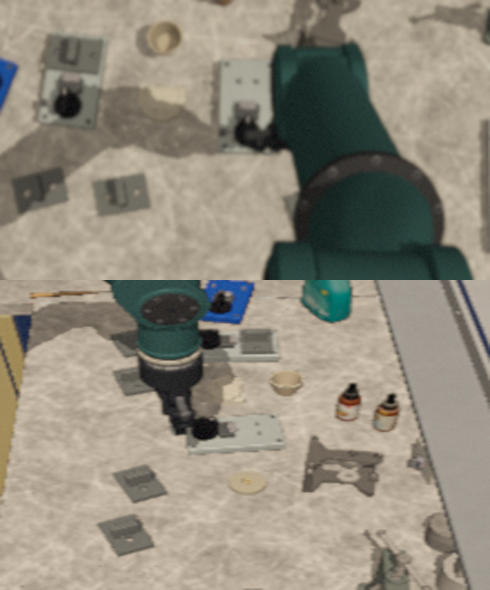

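Plate 3 is seated: top at 0.034 and block at 0.024, the 10 mm expected. On to plate 5.

Call:
{"op": "send_rows", "data": {"deltas": [[-0.126,0.028,-0.162,0,-0.0068,0,0.5],[-0.133,0.028,-0.157,0,-0.0068,0,0.5],[-0.139,0.027,-0.151,0,-0.0068,0,0.5],[-0.146,0.027,-0.145,0,-0.0068,0,0.5],[0,0,0,0,0,0,0.5],[0,0,0,0,0,0,0.5]]}}

```text
time: 9.9
tcp_pos: [0.4327, -0.1578, 0.1202]
orientation: [-1.571, 0.0, 0.396]
wrist_force: [0.7, -0.1, 0.0]
finger_gap: 0.0427
```

```bash
python3 - <<'E'
from h import *
p,d=optics.grab_frame("scene"); im=p[:,:,::-1].copy(); cv2.imwrite("scene_last.png",im)
s=2500;x0,x1,y0,y1=.36,.5,-.24,.0
a=ortho("scene",im,.01,x0,x1,y0,y1,s); g=cv2.cvtColor(a,cv2.COLOR_BGR2GRAY)
cv2.imwrite("pics/p5.png",a)
E
python3 plan.py .4265 -.1635 .0165 22.3
```

```text
t 9.95 tcp [ 0.4336 -0.1565  0.1203] rpy [-9.000e+01 -5.000e-02  2.283e+01] gap 0.0425 F [-0.2  0.5  0.5] q7 2.09
world d [-0.0071 -0.007  -0.1038] turn deg [0.   0.53 0.05]
turn-last tool total frac: [-0.0466  0.5191 -0.0185] (at target att: [-0.0459  0.5191 -0.0189] ) turn frac [0.      0.00148 0.00015] rows>= 3
[-0.0155, 0.173, -0.0062, 0.0, 0.00049, 5e-05]
[-0.0154, 0.173, -0.0062, 0.0, 0.00049, 5e-05]
[-0.0154, 0.173, -0.0063, 0.0, 0.00049, 5e-05]
```

View pics/p5.png

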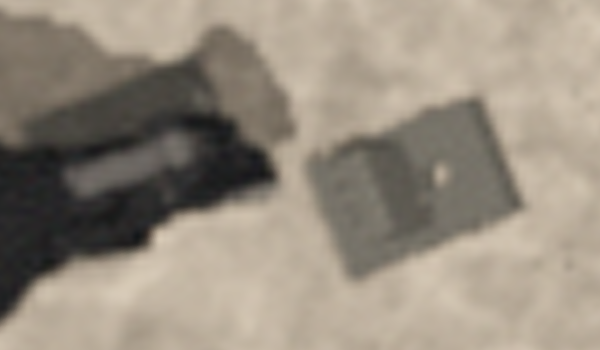

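Plate 5 is where it was, at ortho pixel (416,187). Descending and gripping.

Call:
{"op": "send_rows", "data": {"deltas": [[-0.016,0.16,-0.007,0,0.0005,0,0.5],[-0.016,0.16,-0.007,0,0.0005,0,0.5],[-0.014,0.16,-0.006,0,0.0005,0,0.5],[0,0.03,0,0,0,0,0.5],[0,0,0,0,0,0,0.5]]}}

```text
time: 10.45
tcp_pos: [0.4264, -0.1624, 0.0177]
orientation: [-1.569, 0.001, 0.393]
wrist_force: [0.8, 1.0, 0.3]
finger_gap: 0.0427
```

Call:
{"op": "send_rows", "data": {"deltas": [[0,0,0,0,0,0,1],[0,0,0,0,0,0,1],[0,0,0,0,0,0,1],[0,0,0,0,0,0,1],[0,0,0,0,0,0,1]]}}

```text
time: 10.95
tcp_pos: [0.4272, -0.164, 0.0197]
orientation: [-1.572, -0.003, 0.39]
wrist_force: [-0.0, 1.2, 8.0]
finger_gap: 0.0112
```

```bash
python3 avg.py
```

```text
t 11.25 tcp [ 0.4272 -0.164   0.0197] sd [0. 0. 0.] rpy [-90.09  -0.17  22.35] F [0.25 1.36 7.33] T [0.288 0.011 0.021] gap 0.0113
```

Call:
{"op": "send_rows", "data": {"deltas": [[0,-0.1,0,0,0,0,1],[0,-0.2,0,0,0,0,1],[0,-0.2,0,0,0,0,1],[0,0,0,0,0,0,1]]}}

```text
time: 11.65
tcp_pos: [0.4288, -0.1651, 0.1229]
orientation: [-1.577, -0.008, 0.389]
wrist_force: [0.3, -0.5, -0.9]
finger_gap: 0.0112
```

```bash
python3 plan.py .6067 .060 .12 4.5
```

```text
t 11.65 tcp [ 0.4288 -0.1651  0.1229] rpy [-90.37  -0.45  22.28] gap 0.0112 F [ 0.3 -0.5 -0.9] q7 2.09
world d [ 0.1779  0.2251 -0.0029] turn deg [ 0.3  17.78  0.5 ]
turn-last tool total frac: [1.25   0.0197 0.7044] (at target att: [0.9753 0.0144 1.0525] ) turn frac [0.00082 0.0494  0.0014 ] rows>= 6
[0.2083, 0.0033, 0.1174, 0.00014, 0.00823, 0.00023]
[0.202, 0.0031, 0.128, 0.00014, 0.00823, 0.00023]
[0.1951, 0.0029, 0.1383, 0.00014, 0.00823, 0.00023]
[0.1877, 0.0028, 0.1482, 0.00014, 0.00823, 0.00023]
[0.1798, 0.0026, 0.1577, 0.00014, 0.00823, 0.00023]
[0.1714, 0.0025, 0.1668, 0.00014, 0.00823, 0.00023]
```

Call:
{"op": "send_rows", "data": {"deltas": [[0.208,0,0.117,0,0.0082,0,1],[0.202,0,0.128,0,0.0082,0,1],[0.195,0,0.138,0,0.0082,0,1],[0.188,0,0.148,0,0.0082,0,1],[0.18,0,0.158,0,0.0082,0,1],[0.171,0,0.167,0,0.0082,0,1],[0,0.1,0,0,0,0,1],[0,0,0,0,0,0,1]]}}

```text
time: 12.45
tcp_pos: [0.6019, 0.0633, 0.0959]
orientation: [-1.571, 0.005, 0.084]
wrist_force: [-1.4, -0.3, -2.1]
finger_gap: 0.0109
```

```bash
python3 plan.py .6067 .060 .069 4.5
```

```text
t 12.45 tcp [0.6019 0.0633 0.0959] rpy [-89.99   0.27   4.83] gap 0.0109 F [-1.4 -0.3 -2.1] q7 1.47
world d [ 0.0048 -0.0033 -0.0269] turn deg [-0.01  0.33 -0.27]
turn-last tool total frac: [ 0.0231  0.1343 -0.0186] (at target att: [ 0.0226  0.1344 -0.0184] ) turn frac [-2.0e-05  9.2e-04 -7.4e-04] rows>= 1
[0.0231, 0.1343, -0.0186, -2e-05, 0.00092, -0.00074]
```

Call:
{"op": "send_rows", "data": {"deltas": [[0.012,0.06,-0.008,0,0.0005,0,1],[0,0.06,0,0,0,0,1],[0,0,0,0,0,0,1],[0,0,0,0,0,0,1]]}}

```text
time: 12.85
tcp_pos: [0.6054, 0.0588, 0.0739]
orientation: [-1.571, 0.001, 0.076]
wrist_force: [0.6, 0.2, -1.3]
finger_gap: 0.0111
```

```bash
python3 avg.py 325 243 pics/b1.png; python3 - <<'E'
from h import *
g=cv2.imread("scene_last.png").astype(int)
for r in range(236,253): print(r,g[r,322:346].sum(1)//3)
E
```

```text
t 13.15 tcp [0.6061 0.0594 0.0746] sd [0.0004 0.0004 0.0003] rpy [-9.00e+01 -2.00e-02  4.39e+00] F [ 0.2   0.17 -0.88] T [-0.014 -0.001 -0.021] gap 0.011
236 [166 163 160 157 132 107 103  88  90  93 103 104  74  31  28  30  40  73
  77  70  76 117 151 167]
237 [172 166 157 149 125 104 102  93  88  94 118 121  84  34  25  29  43  74
  76  66  72 101 144 170]
238 [179 179 175 168 138 107 109 101  92  93 111 125  92  41  30  39  41  68
  78  71  72  98 147 181]
239 [176 176 177 175 144 109 110 111 104 100 102 104  83  58  61  61  69  91
 101 102 101 109 154 187]
240 [173 171 171 173 149 115 109 113 112 108 108 102  88  82  85  95 102 109
 112 115 110 115 152 173]
241 [138 140 154 162 151 127 110 113 112 112 111 102  91  86  92 104 111 110
 113 111 112 119 151 165]
242 [126 141 147 156 162 141 111 113 112 110 112 107 105 102 106 109 112 112
 110 113 108 118 152 164]
243 [132 152 150 161 169 142 103 112 111 110 113 111 110 109 112 113 111 112
 111 110 112 115 149 162]
244 [138 156 150 157 167 145 112 112 111 110 111 109 112 111 111 111 112 112
 110 112 110 114 146 166]
245 [124 148 152 152 155 143 123 113 111 112 110 112 110 113 113 112 113 112
 115 112 109 113 136 161]
246 [105 138 151 147 142 132 119 111 111 113 112 113 112 112 111 110 108 109
 108 106 103 101 115 152]
247 [ 95 141 146 137 147 151 129 106 105 106 104 100 104 101  98  97  97  96
  95  95  92  93 101 148]
248 [ 91 110 114 141 168 171 139  97  95  95  95  94  92  93  91  90  93  92
  95  94  98  97 105 147]
249 [ 91  88  90 132 166 175 142  98  93  95 100  98  99  96  91  98 103 105
 105 109 112 112 116 151]
250 [ 80  78  83 126 164 173 147 114 112 115 113 116 114 114 113 114 114 115
 118 142 158 157 158 165]
251 [110 119 120 148 171 174 152 145 162 162 163 162 162 160 161 158 161 158
 159 164 170 169 167 168]
252 [166 167 164 169 175 173 166 168 173 173 172 172 171 173 171 171 172 172
 170 170 170 162 150 140]
```

View pics/b1.png

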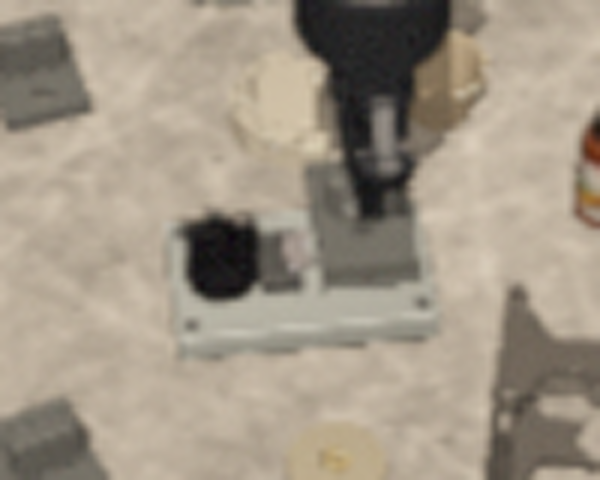

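```bash
python3 - <<'E'
from h import *
u=.0746-.0185
a=np.radians(4.4); ex=np.array([np.cos(a),np.sin(a)]); ey=np.array([-np.sin(a),np.cos(a)]); t=np.array([.6061,.0594])
for z in(u,u+.005,u+.01):
    c=t-.036*ey; print(z,proj("scene",[[*(c-.025*ex),z],[*(c+.025*ex),z],[*c,z]]).round(2).tolist())
# hole in plate (12mm)
c=t-.012*ey; print("hole",proj("scene",[*c,u+.01]))
# observed mid
for z in(u+.005,): print(ray("scene",[[336.3,248]],z))
E
```

```text
0.0561 [[328.93, 250.07], [345.35, 248.52], [337.15, 249.29]]
0.061099999999999995 [[328.95, 249.03], [345.42, 247.48], [337.19, 248.25]]
0.06609999999999999 [[328.97, 247.99], [345.49, 246.43], [337.24, 247.21]]
hole [[336.11890654 241.08822801]]
[[0.60624004 0.02459048 0.0611    ]]
```

Call:
{"op": "send_rows", "data": {"deltas": [[0.015,0.04,0.003,0,0,0,1],[0,0.04,0,0,0,0,1],[0,0.02,0,0,0,0,1],[0,0.01,0,0,0,0,1],[0,0,0,0,0,0,1]]}}

```text
time: 13.65
tcp_pos: [0.6085, 0.0606, 0.0516]
orientation: [-1.571, 0.001, 0.077]
wrist_force: [1.3, -0.1, -1.8]
finger_gap: 0.011
```

```bash
python3 avg.py 325 243 pics/b2.png
```

```text
t 13.95 tcp [0.609  0.0607 0.0522] sd [0.0002 0.     0.0003] rpy [-9.00e+01  1.00e-02  4.43e+00] F [ 0.19 -0.03 -1.18] T [ 0.035  0.015 -0.032] gap 0.011
```

View pics/b2.png

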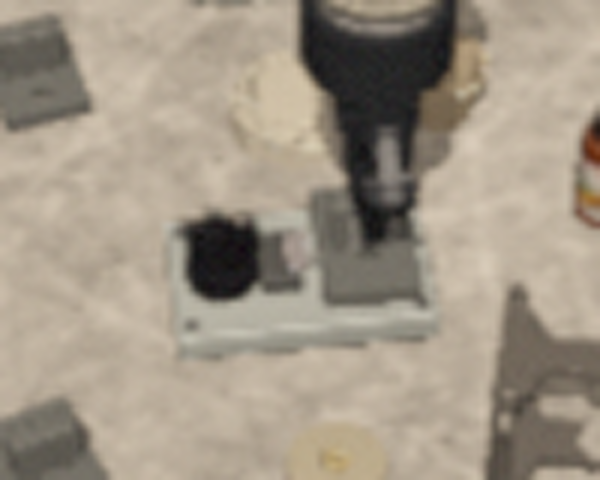

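Call:
{"op": "send_rows", "data": {"deltas": [[0,0.007,0,0,0,0,1],[0,0.008,0,0,0,0,1],[0,0,0,0,0,0,1]]}}

```text
time: 14.25
tcp_pos: [0.6088, 0.0606, 0.0491]
orientation: [-1.571, 0.0, 0.077]
wrist_force: [-0.3, -0.1, -2.0]
finger_gap: 0.0111
```

```bash
python3 avg.py
```

```text
t 14.55 tcp [0.6089 0.0607 0.0492] sd [0.0001 0.     0.0001] rpy [-9.00e+01  1.00e-02  4.44e+00] F [ 0.13 -0.19 -1.37] T [-0.001 -0.    -0.006] gap 0.0108
```

Call:
{"op": "send_rows", "data": {"deltas": [[0,0.01,0,0,0,0,1],[0,0.01,0,0,0,0,1],[0,0.005,0,0,0,0,1],[0,0.005,0,0,0,0,1],[0,0,0,0,0,0,1]]}}

```text
time: 15.05
tcp_pos: [0.6088, 0.0607, 0.0438]
orientation: [-1.571, 0.0, 0.077]
wrist_force: [-1.3, -0.5, 3.5]
finger_gap: 0.0113
```

```bash
python3 avg.py
```

```text
t 15.35 tcp [0.6088 0.0607 0.0438] sd [0. 0. 0.] rpy [-9.00e+01  2.00e-02  4.44e+00] F [-2.12 -0.04  4.94] T [-0.042  0.382 -0.017] gap 0.0112
```

Call:
{"op": "send_rows", "data": {"deltas": [[0,0,0,0,0,0,0.7],[0,0,0,0,0,0,0.5],[0,0,0,0,0,0,0.5],[0,-0.1,0,0,0,0,0.5],[0,-0.22,0,0,0,0,0.5],[0,-0.22,0,0,0,0,0.5],[-0.1,0,-0.2,0,0,0,0.5],[-0.1,0,-0.2,0,0,0,0.5]]}}

```text
time: 16.15
tcp_pos: [0.5772, -0.0212, 0.1532]
orientation: [-1.57, -0.005, 0.082]
wrist_force: [0.1, -2.4, 0.0]
finger_gap: 0.0426
```

```bash
python3 look.py l2; python3 - <<'E'
from h import *
for c in("top","scene"):
    P=np.load(f"{c}_P.npy"); 
    for n,(x,y) in dict(A=(.619,.3075),B=(.608,.06)).items():
        m=(abs(P[...,0]-x)<.018)&(abs(abs(P[...,1]-y)-.022)<.008)
        q=P[m]; b=(abs(P[...,0]-x-.037)<.005)&(abs(P[...,1]-y)<.025)
        print(c,n,m.sum(),np.nanmedian(q[:,2]),"block",np.nanmedian(P[b][:,2]),b.sum())
        k=(abs(P[...,0]-x+.077)<.03)&(abs(P[...,1]-y-.033)<.008); print("  gizmo max z",np.nanmax(P[k][:,2]) if k.any() else None)
E
```

```text
16.25
top A 180 0.03416519443307775 block 0.021477888379013765 26
  gizmo max z 0.039124166126462745
top B 161 0.03498609640193817 block 0.0018718258946235355 25
  gizmo max z 0.040487638885700505
scene A 0 nan block 0.002071778540045033 23
  gizmo max z 0.02647612983592862
scene B 56 0.03484433309503565 block 0.0017803769931462599 26
  gizmo max z 0.03558324927385925
  return np.nanmean(a, axis, out=out, keepdims=keepdims)
```

View pics/l2.png

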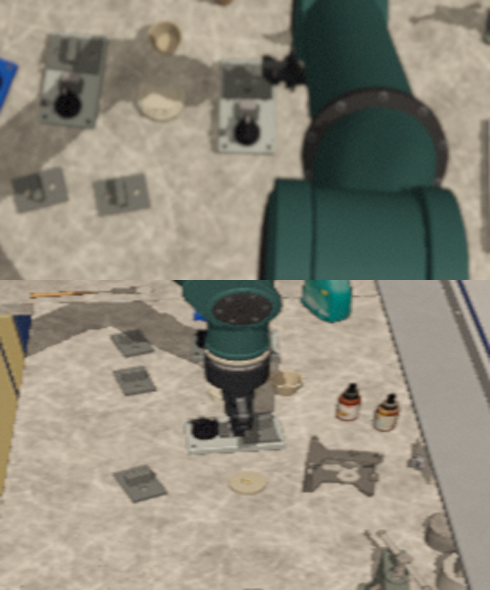

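Both plates are seated: tops at 0.034–0.035, where a riding plate would read 0.043. Next is knob B.

```bash
python3 plan.py .5313 .0543 .12 4.5
```

```text
t 16.25 tcp [ 0.572  -0.0305  0.1514] rpy [-90.27   0.2    3.85] gap 0.0426 F [-1.  -0.7  0.6] q7 1.6
world d [-0.0407  0.0848 -0.0314] turn deg [ 0.27 -0.65 -0.2 ]
turn-last tool total frac: [-0.1741  0.1558  0.4373] (at target att: [-0.1697  0.1572  0.4385] ) turn frac [ 0.00075 -0.00181 -0.00056] rows>= 3
[-0.058, 0.0519, 0.1458, 0.00025, -0.0006, -0.00019]
[-0.0575, 0.0521, 0.1459, 0.00025, -0.0006, -0.00019]
[-0.057, 0.0522, 0.146, 0.00025, -0.0006, -0.00019]
```

Call:
{"op": "send_rows", "data": {"deltas": [[-0.058,0.052,0.146,0,-0.0006,0,0.5],[-0.057,0.052,0.146,0,-0.0006,0,0.5],[-0.057,0.052,0.146,0,-0.0006,0,0.5],[0,0,0,0,0,0,0.5],[0,0,0,0,0,0,0.5],[0,0,0,0,0,0,0.5]]}}

```text
time: 16.85
tcp_pos: [0.5348, 0.0615, 0.1203]
orientation: [-1.571, -0.001, 0.088]
wrist_force: [0.1, 0.4, -0.9]
finger_gap: 0.0428
```

```bash
python3 plan.py .5313 .0543 .042 4.5
```

```text
t 16.85 tcp [0.5348 0.0615 0.1203] rpy [-9.003e+01 -6.000e-02  5.010e+00] gap 0.0428 F [ 0.1  0.4 -0.9] q7 1.46
world d [-0.0035 -0.0072 -0.0783] turn deg [0.03 0.51 0.06]
turn-last tool total frac: [-0.0209  0.3914 -0.0343] (at target att: [-0.0202  0.3914 -0.0347] ) turn frac [0.0001  0.00143 0.00017] rows>= 2
[-0.0105, 0.1957, -0.0171, 5e-05, 0.00071, 9e-05]
[-0.0103, 0.1957, -0.0172, 5e-05, 0.00071, 9e-05]
```

Call:
{"op": "send_rows", "data": {"deltas": [[-0.021,0.1,-0.034,0,0.001,0,0.5],[0,0.14,0,0,0,0,0.5],[0,0.14,0,0,0,0,0.5],[0,0.01,0,0,0,0,0.5],[0,0,0,0,0,0,0.5]]}}

```text
time: 17.35
tcp_pos: [0.5307, 0.0541, 0.042]
orientation: [-1.571, 0.001, 0.081]
wrist_force: [-0.5, 0.3, 0.5]
finger_gap: 0.0426
```

Call:
{"op": "send_rows", "data": {"deltas": [[0,0,0,0,0,0,1],[0,0,0,0,0,0,1],[0,0,0,0,0,0,1],[0,0,0,0,0,0,1]]}}

```text
time: 17.75
tcp_pos: [0.5315, 0.0543, 0.0436]
orientation: [-1.572, -0.003, 0.081]
wrist_force: [-0.3, -1.6, 7.6]
finger_gap: 0.0089
```

```bash
python3 avg.py 315 243 pics/k1.png
```

```text
t 18.05 tcp [0.5315 0.0543 0.0436] sd [0. 0. 0.] rpy [-90.05  -0.16   4.65] F [-0.45 -2.38  6.94] T [-0.475  0.049 -0.017] gap 0.0089
```

View pics/k1.png

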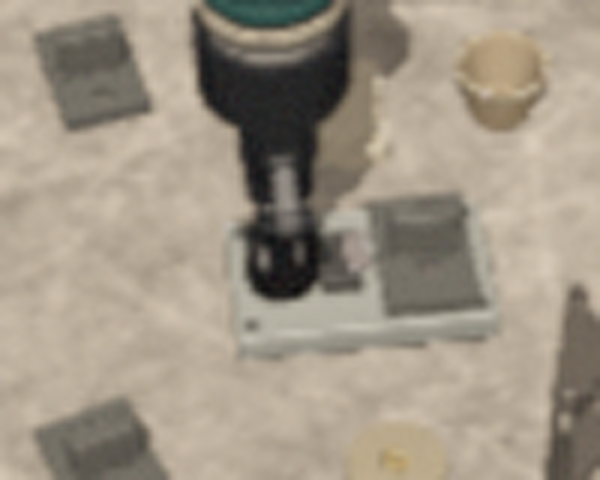

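Call:
{"op": "send_rows", "data": {"deltas": [[0,-0.008,0,0,0.02,0,1],[0,0,0,0,0.02,0,1],[0,0,0,0,0.02,0,1],[0,0,0,0,0.02,0,1]], "grip_force": 50}}

```text
time: 18.45
tcp_pos: [0.5316, 0.0549, 0.0437]
orientation: [-1.57, -0.003, -0.425]
wrist_force: [1.8, -1.2, -7.3]
finger_gap: 0.009
```

```bash
python3 avg.py; python3 -c "
from h import *;print(read_state()['joint_pos'])"
```

```text
t 18.75 tcp [0.5317 0.0549 0.0437] sd [0. 0. 0.] rpy [-89.96  -0.17 -24.14] F [ 3.22 -1.99 -8.36] T [-0.227 -0.755  0.016] gap 0.0091
[-0.26583539  0.655242    0.10690753  2.15662606 -0.19648309  0.33588756
  1.15670768]
```

Call:
{"op": "send_rows", "data": {"deltas": [[0,0.003,0,0,0.02,0,1],[0,0,0,0,0.02,0,1],[0,0,0,0,0.02,0,1],[0,0,0,0,0.02,0,1],[0,0,0,0,0.004,0,1],[0,0,0,0,0,0,1]]}}

```text
time: 19.35
tcp_pos: [0.5321, 0.0555, 0.0437]
orientation: [-1.568, -0.002, -0.943]
wrist_force: [5.0, -1.1, -2.7]
finger_gap: 0.0088
```

```bash
python3 avg.py 315 243 pics/k2.png
```

```text
t 19.65 tcp [0.5321 0.0555 0.0437] sd [0. 0. 0.] rpy [-89.83  -0.11 -54.06] F [ 4.94 -1.5  -2.75] T [-0.341 -1.136  0.549] gap 0.0092
```

View pics/k2.png

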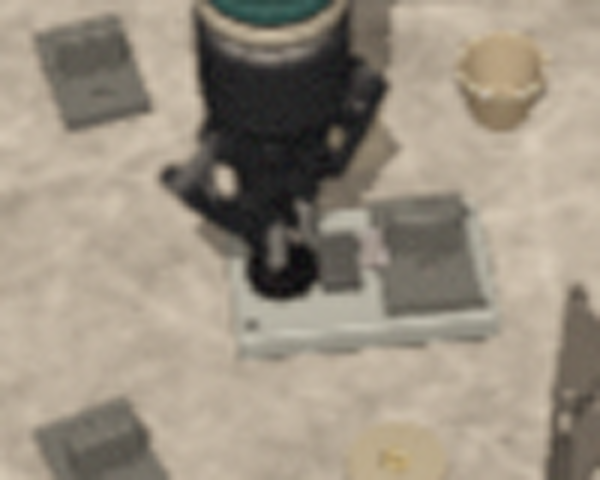

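Torque about z reads 0.55 N m at 58.7°, so the knob is at its stop, and the jaw has slid over the plate. Releasing.

Call:
{"op": "send_rows", "data": {"deltas": [[0,0,0,0,-0.002,0,0.8],[0,0,0,0,0,0,0.5],[0,0,0,0,0,0,0.5],[0,-0.1,0,0,0,0,0.5],[0,-0.2,0,0,-0.01,0,0.5],[0,-0.1,0,0,-0.01,0,0.5]]}}

```text
time: 20.25
tcp_pos: [0.53, 0.0553, 0.1249]
orientation: [-1.571, 0.0, -0.807]
wrist_force: [0.1, -0.2, -0.5]
finger_gap: 0.0427
```

```bash
python3 plan.py .544 .3075 .12 -0.6
```

```text
t 20.25 tcp [0.53   0.0553 0.1249] rpy [-8.999e+01  1.000e-02 -4.625e+01] gap 0.0427 F [ 0.1 -0.2 -0.5] q7 0.87
world d [ 0.014   0.2522 -0.0049] turn deg [-1.000e-02 -4.565e+01 -1.000e-02]
turn-last tool total frac: [-0.8626  0.025   0.9228] (at target att: [0.057  0.0246 1.2619] ) turn frac [-4.0000e-05 -1.2682e-01 -3.0000e-05] rows>= 6
[-0.1438, 0.0042, 0.1538, -1e-05, -0.02114, -0.0]
[-0.1221, 0.0041, 0.1715, -1e-05, -0.02114, -0.0]
[-0.0983, 0.0041, 0.1861, -1e-05, -0.02114, -0.0]
[-0.0728, 0.0041, 0.1975, -1e-05, -0.02114, -0.0]
[-0.046, 0.0041, 0.2054, -1e-05, -0.02114, -0.0]
[-0.0184, 0.0041, 0.2097, -1e-05, -0.02114, -0.0]
```

Call:
{"op": "send_rows", "data": {"deltas": [[-0.144,0,0.154,0,-0.0211,0,0.5],[-0.122,0,0.172,0,-0.0211,0,0.5],[-0.098,0,0.186,0,-0.0211,0,0.5],[-0.073,0,0.198,0,-0.0211,0,0.5],[-0.046,0,0.205,0,-0.0211,0,0.5],[-0.018,0,0.21,0,-0.0211,0,0.5],[0,0,0,0,0,0,0.5],[0,0,0,0,0,0,0.5]]}}

```text
time: 21.05
tcp_pos: [0.5439, 0.3086, 0.1227]
orientation: [-1.571, 0.002, -0.012]
wrist_force: [-1.3, -0.7, -0.1]
finger_gap: 0.0425
```

```bash
python3 avg.py; python3 plan.py .544 .308 .0435 -0.6
```

```text
t 21.35 tcp [0.5447 0.306  0.1228] sd [0.0005 0.0013 0.0001] rpy [-9.009e+01  8.000e-02 -9.100e-01] F [-0.07 -0.21 -0.01] T [-0.028 -0.021 -0.015] gap 0.0426
t 21.35 tcp [0.5454 0.3057 0.1231] rpy [-9.006e+01  2.000e-02 -9.600e-01] gap 0.0426 F [ 0.3  0.6 -0.3] q7 1.07
world d [-0.0014  0.0023 -0.0796] turn deg [ 0.06 -0.36 -0.02]
turn-last tool total frac: [-0.0071  0.398   0.0118] (at target att: [-0.0072  0.398   0.0114] ) turn frac [ 1.8e-04 -1.0e-03 -6.0e-05] rows>= 2
[-0.0036, 0.199, 0.0059, 9e-05, -0.0005, -3e-05]
[-0.0036, 0.199, 0.0058, 9e-05, -0.0005, -3e-05]
```

Call:
{"op": "send_rows", "data": {"deltas": [[-0.006,0.1,0.012,0,-0.001,0,0.5],[0,0.14,0,0,0,0,0.5],[0,0.14,0,0,0,0,0.5],[0,0.015,0,0,0,0,0.5],[0,0,0,0,0,0,0.5],[0,0,0,0,0,0,1],[0,0,0,0,0,0,1],[0,0,0,0,0,0,1]]}}

```text
time: 22.15
tcp_pos: [0.5453, 0.3094, 0.0458]
orientation: [-1.571, -0.002, -0.009]
wrist_force: [-0.8, -2.2, 6.4]
finger_gap: 0.0089
```

Call:
{"op": "send_rows", "data": {"deltas": [[0,0,0,0,0,0,1],[0,0,0,0,0,0,1]]}}

```text
time: 22.35
tcp_pos: [0.5452, 0.3093, 0.0458]
orientation: [-1.571, -0.002, -0.009]
wrist_force: [-0.3, -1.2, 6.2]
finger_gap: 0.009
```

```bash
python3 avg.py
```

```text
t 22.65 tcp [0.5452 0.3094 0.0458] sd [0. 0. 0.] rpy [-89.99  -0.11  -0.51] F [-0.4  -1.67  6.27] T [-0.429  0.122 -0.004] gap 0.0085
```

Call:
{"op": "send_rows", "data": {"deltas": [[0,-0.004,0,0,0.02,0,1],[0,0,0,0,0.02,0,1],[0,0,0,0,0.02,0,1],[0,0,0,0,0.02,0,1],[0,0,0,0,0.02,0,1],[0,0,0,0,0.02,0,1]]}}

```text
time: 23.25
tcp_pos: [0.5455, 0.3098, 0.0459]
orientation: [-1.568, -0.002, -0.768]
wrist_force: [1.1, -1.2, -0.1]
finger_gap: 0.0092
```

Call:
{"op": "send_rows", "data": {"deltas": [[0,0,0,0,0.02,0,1],[0,0,0,0,0.02,0,1],[0,0,0,0,0.004,0,1],[0,0,0,0,0,0,1]]}}

```text
time: 23.65
tcp_pos: [0.5456, 0.3099, 0.0458]
orientation: [-1.568, -0.002, -1.035]
wrist_force: [2.4, -1.8, 3.4]
finger_gap: 0.009
```

```bash
python3 avg.py 315 195 pics/k3.png
```

```text
t 23.95 tcp [0.5456 0.31   0.0458] sd [0. 0. 0.] rpy [-8.984e+01 -6.000e-02 -5.935e+01] F [ 2.23 -2.07  4.48] T [-0.475 -0.518  0.597] gap 0.0089
```

View pics/k3.png

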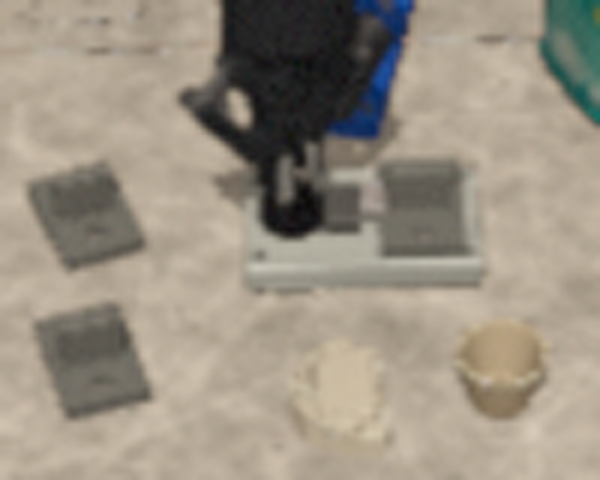

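Knob A is also at its stop, with torque 0.6 N m and the jaw over the plate. Releasing, then looking at both knobs and the remaining plates.

Call:
{"op": "send_rows", "data": {"deltas": [[0,0,0,0,-0.002,0,0.8],[0,0,0,0,0,0,0.5],[0,0,0,0,0,0,0.5],[0,-0.1,0,0,0,0,0.5],[0,-0.2,0,0,-0.02,0,0.5],[0,-0.2,0,0,-0.02,0,0.5],[0,-0.1,0,0,-0.02,0,0.5],[0,0,0,0,-0.02,0,0.5]]}}

```text
time: 24.75
tcp_pos: [0.5458, 0.3112, 0.1683]
orientation: [-1.565, -0.002, -0.519]
wrist_force: [0.1, 0.4, -0.4]
finger_gap: 0.043
```

```bash
python3 look.py l3;  python3 plan.py .425 .3326 .13 19
```

```text
24.85
t 24.85 tcp [0.5438 0.3103 0.1656] rpy [-8.993e+01  5.000e-02 -3.000e+01] gap 0.0427 F [-0.2  0.4  1.4] q7 0.7
world d [-0.1188  0.0223 -0.0356] turn deg [-9.0e-02 -4.9e+01 -2.0e-02]
turn-last tool total frac: [-0.5702  0.1783 -0.2008] (at target att: [-0.5255  0.178   0.2989] ) turn frac [-2.6000e-04 -1.3612e-01 -5.0000e-05] rows>= 6
[-0.095, 0.0297, -0.0335, -4e-05, -0.02269, -1e-05]
[-0.0988, 0.0297, -0.0196, -4e-05, -0.02269, -1e-05]
[-0.1006, 0.0297, -0.0054, -4e-05, -0.02269, -1e-05]
[-0.1004, 0.0297, 0.009, -4e-05, -0.02269, -1e-05]
[-0.0981, 0.0297, 0.0232, -4e-05, -0.02269, -1e-05]
[-0.0938, 0.0297, 0.0369, -4e-05, -0.02269, -1e-05]
```

View pics/l3.png

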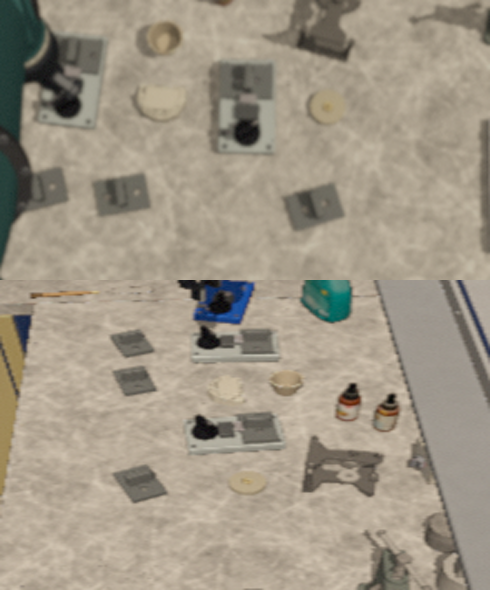

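Both jaws are extended over the plates, and plates 1, 2 and 4 look unmoved. Measuring them again, plus the tray.

```bash
cat > plates.py <<'E'
from h import *
def fit(c,im,x0,x1,y0,y1,th,s=2500,z=.01):
    a=ortho(c,im,z,x0,x1,y0,y1,s); g=cv2.cvtColor(a,cv2.COLOR_BGR2GRAY)
    m=(g<th).astype(np.uint8); m=cv2.morphologyEx(m,cv2.MORPH_CLOSE,np.ones((41,41))); m=cv2.morphologyEx(m,cv2.MORPH_OPEN,np.ones((21,21)))
    cs,_=cv2.findContours(m,0,1)
    for k in sorted([k for k in cs if cv2.contourArea(k)>8000],key=lambda k:k[:,0,0].mean()):
        (u,v),(w,h),ang=cv2.minAreaRect(k)
        if w<h: w,h,ang=h,w,ang+90
        yaw=-(ang%180); yaw=yaw+180 if yaw<-90 else yaw
        print(c,np.round([x1-v/s,y1-u/s],4),round(w/s*1e3,1),round(h/s*1e3,1),"yaw",round(yaw,1))
for c in("top","scene"): fit(c,cv2.imread(f"{c}_last.png"),.36,.5,-.24,.40,125 if c=="top" else 140)
E
python3 plates.py; python3 - <<'E'
from h import *
for c in("top","scene"):
    im=cv2.imread(f"{c}_last.png"); a=ortho(c,im,.018,.38,.62,-.50,-.26,2000); cv2.imwrite(f"pics/tray_{c}.png",cv2.resize(a,(380,380)))
cv2.imwrite("pics/tray.png",np.hstack([cv2.imread(f"pics/tray_{c}.png") for c in("top","scene")]))
E
```

```text
top [0.4302 0.3466] 139.6 106.8 yaw -90.0
top [0.43   0.2179] 74.4 51.8 yaw 16.7
top [ 0.4415 -0.0503] 76.7 52.6 yaw 24.4
scene [0.425  0.3325] 83.5 55.4 yaw 18.4
scene [0.4304 0.2168] 81.3 53.4 yaw 16.1
scene [ 0.4423 -0.0524] 78.9 55.2 yaw 23.2
```

View pics/tray.png

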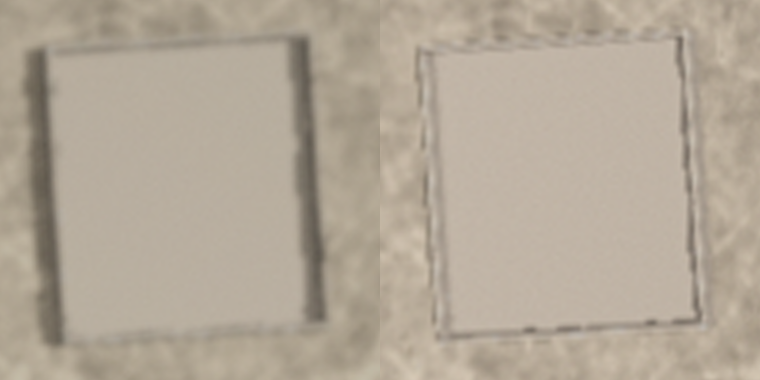

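Call:
{"op": "send_rows", "data": {"deltas": [[-0.095,0,-0.034,0,-0.0225,0,0.5],[-0.099,0.03,-0.02,0,-0.0225,0,0.5],[-0.1,0.03,-0.005,0,-0.0225,0,0.5],[-0.1,0.03,0.009,0,-0.0225,0,0.5],[-0.098,0.03,0.023,0,-0.0225,0,0.5],[-0.094,0.03,0.037,0,-0.0225,0,0.5],[0,0,0,0,0,0,0.5],[0,0,0,0,0,0,0.5]]}}

```text
time: 25.65
tcp_pos: [0.4251, 0.3321, 0.1343]
orientation: [-1.571, 0.001, 0.322]
wrist_force: [0.9, 0.5, 0.5]
finger_gap: 0.0429
```

```bash
python3 look.py l4;python3 plates.py|grep scene; python3 plan.py .425 .3326 .0175 18.8
```

```text
25.75
scene [0.4281 0.3479] 120.6 79.0 yaw -10.6
scene [0.4305 0.2168] 81.4 53.7 yaw 16.5
scene [ 0.4424 -0.0524] 79.1 55.3 yaw 23.4
t 25.75 tcp [0.4267 0.3322 0.1348] rpy [-9.002e+01 -4.000e-02  1.840e+01] gap 0.0424 F [ 0.4 -0.4 -0.1] q7 1.21
world d [-0.0017  0.0004 -0.1173] turn deg [ 0.02 -0.4   0.04]
turn-last tool total frac: [-0.0076  0.5867  0.0049] (at target att: [-0.0071  0.5867  0.0047] ) turn frac [ 7.0e-05 -1.1e-03  1.2e-04] rows>= 3
[-0.0025, 0.1956, 0.0016, 2e-05, -0.00037, 4e-05]
[-0.0025, 0.1956, 0.0016, 2e-05, -0.00037, 4e-05]
[-0.0024, 0.1956, 0.0016, 2e-05, -0.00037, 4e-05]
```

Call:
{"op": "send_rows", "data": {"deltas": [[-0.007,0.18,0.004,0,-0.001,0,0.5],[0,0.19,0,0,0,0,0.5],[0,0.18,0,0,0,0,0.5],[0,0.035,0,0,0,0,0.5],[0,0,0,0,0,0,0.5],[0,0,0,0,0,0,1],[0,0,0,0,0,0,1],[0,0,0,0,0,0,1]], "grip_force": 40}}

```text
time: 26.55
tcp_pos: [0.4252, 0.3337, 0.0197]
orientation: [-1.569, -0.004, 0.331]
wrist_force: [0.1, 0.5, 4.7]
finger_gap: 0.0112
```

Call:
{"op": "send_rows", "data": {"deltas": [[0,0,0,0,0,0,1],[0,0,0,0,0,0,1]]}}

```text
time: 26.75
tcp_pos: [0.4252, 0.3337, 0.0197]
orientation: [-1.569, -0.004, 0.331]
wrist_force: [0.1, -1.2, 7.3]
finger_gap: 0.0111
```

Call:
{"op": "send_rows", "data": {"deltas": [[0,-0.1,0,0,0,0,1],[0,-0.2,0,0,0,0,1],[0,-0.24,0,0,0,0,1],[0,-0.1,0,0,0,0,1]]}}

```text
time: 27.15
tcp_pos: [0.4254, 0.3338, 0.1502]
orientation: [-1.568, -0.006, 0.331]
wrist_force: [0.9, 0.3, -1.4]
finger_gap: 0.0109
```

```bash
python3 plan.py .5497 -.3329 .14 3.1
```

```text
t 27.15 tcp [0.4254 0.3338 0.1502] rpy [-89.85  -0.34  18.95] gap 0.0109 F [ 0.9  0.3 -1.4] q7 1.21
world d [ 0.1243 -0.6667 -0.0102] turn deg [-0.19 15.85  0.32]
turn-last tool total frac: [-0.4948  0.0394 -3.3547] (at target att: [ 0.4405  0.0508 -3.3622] ) turn frac [-0.00053  0.04403  0.00088] rows>= 15
[-0.033, 0.0026, -0.2236, -4e-05, 0.00294, 6e-05]
[-0.0289, 0.0027, -0.2242, -4e-05, 0.00294, 6e-05]
[-0.0247, 0.0027, -0.2247, -4e-05, 0.00294, 6e-05]
[-0.0206, 0.0028, -0.2251, -4e-05, 0.00294, 6e-05]
[-0.0164, 0.0029, -0.2255, -4e-05, 0.00294, 6e-05]
[-0.0122, 0.0029, -0.2257, -4e-05, 0.00294, 6e-05]
[-0.0081, 0.003, -0.2259, -4e-05, 0.00294, 6e-05]
[-0.0039, 0.003, -0.226, -4e-05, 0.00294, 6e-05]
[0.0003, 0.0031, -0.2261, -4e-05, 0.00294, 6e-05]
[0.0044, 0.0031, -0.226, -4e-05, 0.00294, 6e-05]
[0.0086, 0.0032, -0.2259, -4e-05, 0.00294, 6e-05]
[0.0128, 0.0032, -0.2257, -4e-05, 0.00294, 6e-05]
[0.0169, 0.0033, -0.2254, -4e-05, 0.00294, 6e-05]
[0.0211, 0.0033, -0.2251, -4e-05, 0.00294, 6e-05]
[0.0252, 0.0033, -0.2246, -4e-05, 0.00294, 6e-05]
```

Call:
{"op": "send_rows", "data": {"deltas": [[-0.033,0,-0.224,0,0.003,0,1],[-0.029,0,-0.224,0,0.003,0,1],[-0.025,0,-0.225,0,0.003,0,1],[-0.021,0,-0.225,0,0.003,0,1],[-0.016,0,-0.225,0,0.003,0,1],[-0.012,0,-0.226,0,0.003,0,1],[-0.008,0,-0.226,0,0.003,0,1],[-0.004,0,-0.226,0,0.003,0,1]]}}

```text
time: 27.95
tcp_pos: [0.4896, -0.0248, 0.1465]
orientation: [-1.571, -0.001, 0.18]
wrist_force: [0.2, 0.9, -1.7]
finger_gap: 0.0111
```

Call:
{"op": "send_rows", "data": {"deltas": [[0,0,-0.226,0,0.003,0,1],[0.004,0,-0.226,0,0.003,0,1],[0.009,0,-0.226,0,0.003,0,1],[0.013,0,-0.226,0,0.003,0,1],[0.017,0,-0.225,0,0.003,0,1],[0.021,0,-0.225,0,0.003,0,1],[0.025,0,-0.225,0,0.003,0,1],[0,0,0,0,0,0,1]]}}

```text
time: 28.75
tcp_pos: [0.546, -0.3443, 0.1472]
orientation: [-1.579, -0.003, 0.038]
wrist_force: [-0.5, -0.3, -1.3]
finger_gap: 0.0109
```

Call:
{"op": "send_rows", "data": {"deltas": [[0,0,0,0,0,0,1]]}}

```text
time: 28.85
tcp_pos: [0.5456, -0.336, 0.1461]
orientation: [-1.571, 0.0, 0.045]
wrist_force: [0.1, 1.9, -0.4]
finger_gap: 0.0107
```

```bash
python3 avg.py; python3 plan.py .5497 -.3329 .026 3.1
```

```text
t 29.15 tcp [ 0.5462 -0.3331  0.1459] sd [0.0004 0.0014 0.0001] rpy [-8.993e+01  3.000e-02  2.820e+00] F [-0.1   0.64 -1.34] T [ 0.047 -0.005  0.005] gap 0.0111
t 29.15 tcp [ 0.5467 -0.3325  0.146 ] rpy [-8.995e+01  1.000e-02  2.910e+00] gap 0.0111 F [-0.3  0.1 -1.9] q7 2.18
world d [ 0.003  -0.0004 -0.12  ] turn deg [-0.05 -0.19 -0.01]
turn-last tool total frac: [ 0.015   0.5998 -0.0031] (at target att: [ 0.0149  0.5998 -0.0026] ) turn frac [-1.5e-04 -5.2e-04 -2.0e-05] rows>= 3
[0.005, 0.1999, -0.001, -5e-05, -0.00017, -1e-05]
[0.005, 0.1999, -0.001, -5e-05, -0.00017, -1e-05]
[0.005, 0.1999, -0.0009, -5e-05, -0.00017, -1e-05]
```

Call:
{"op": "send_rows", "data": {"deltas": [[0.012,0.18,0,0,0,0,1],[0,0.2,0,0,0,0,1],[0,0.16,0,0,0,0,1],[0,0.05,0,0,0,0,1],[0,0.008,0,0,0,0,1],[0,0,0,0,0,0,1]]}}

```text
time: 29.75
tcp_pos: [0.5499, -0.3345, 0.0273]
orientation: [-1.572, -0.002, 0.049]
wrist_force: [-0.8, -0.5, -1.1]
finger_gap: 0.0109
```

```bash
python3 avg.py 305 375 pics/t1.png
```

```text
t 30.05 tcp [ 0.5501 -0.3349  0.0279] sd [0.0002 0.0002 0.0003] rpy [-90.09  -0.14   2.78] F [ 0.06  0.11 -1.19] T [ 0.011  0.004 -0.011] gap 0.0111
```

View pics/t1.png

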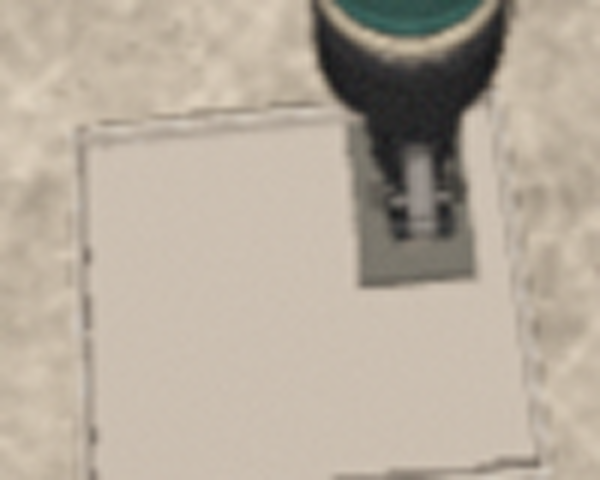

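Call:
{"op": "send_rows", "data": {"deltas": [[0,0.008,0,0,0,0,1],[0,0.008,0,0,0,0,1],[0,0.004,0,0,0,0,1],[0,0,0,0,0,0,1]]}}

```text
time: 30.45
tcp_pos: [0.5491, -0.3344, 0.0238]
orientation: [-1.571, -0.0, 0.048]
wrist_force: [-2.0, 0.9, 8.8]
finger_gap: 0.0111
```

```bash
python3 avg.py
```

```text
t 30.75 tcp [ 0.5491 -0.3344  0.0238] sd [0. 0. 0.] rpy [-9.00e+01 -2.00e-02  2.76e+00] F [-2.28  1.57  9.35] T [ 0.328  0.366 -0.011] gap 0.0109
```

On the tray floor (TCP 0.0238). Releasing, then P4.

Call:
{"op": "send_rows", "data": {"deltas": [[0,0,0,0,0,0,0.7],[0,0,0,0,0,0,0.5],[0,0,0,0,0,0,0.5],[0,-0.1,0,0,0,0,0.5],[0,-0.22,0,0,0,0,0.5],[0,-0.22,0,0,0,0,0.5],[-0.1,0,0.1,0,0,0,0.5]]}}

```text
time: 31.45
tcp_pos: [0.535, -0.3206, 0.1367]
orientation: [-1.581, -0.015, 0.047]
wrist_force: [-0.2, -0.3, 0.3]
finger_gap: 0.0428
```

```bash
python3 look.py l5;python3 plates.py|grep scene; python3 plan.py .4415 -.0515 .13 23.5
```

```text
31.55
scene [0.4302 0.1016] 596.8 139.6 yaw -0.0
t 31.55 tcp [ 0.5257 -0.313   0.1312] rpy [-89.88   0.11   2.83] gap 0.0427 F [-0.5  0.8 -0.5] q7 2.17
world d [-0.0842  0.2615 -0.0012] turn deg [ -0.14 -20.67  -0.08]
turn-last tool total frac: [-0.3561  0.0096  1.3269] (at target att: [0.1353 0.0062 1.3672] ) turn frac [-0.00038 -0.05742 -0.00023] rows>= 6
[-0.0593, 0.0016, 0.2211, -6e-05, -0.00957, -4e-05]
[-0.046, 0.0015, 0.2243, -6e-05, -0.00957, -4e-05]
[-0.0324, 0.0014, 0.2267, -6e-05, -0.00957, -4e-05]
[-0.0187, 0.0013, 0.2282, -6e-05, -0.00957, -4e-05]
[-0.005, 0.0012, 0.2289, -6e-05, -0.00957, -4e-05]
[0.0088, 0.0011, 0.2288, -6e-05, -0.00957, -4e-05]
```

Call:
{"op": "send_rows", "data": {"deltas": [[-0.059,0,0.221,0,-0.0096,0,0.5],[-0.046,0,0.224,0,-0.0096,0,0.5],[-0.032,0,0.227,0,-0.0096,0,0.5],[-0.019,0,0.228,0,-0.0096,0,0.5],[-0.005,0,0.229,0,-0.0096,0,0.5],[0.009,0,0.229,0,-0.0096,0,0.5],[0,0,0,0,0,0,0.5],[0,0,0,0,0,0,0.5]]}}

```text
time: 32.35
tcp_pos: [0.4438, -0.0526, 0.1299]
orientation: [-1.57, 0.001, 0.413]
wrist_force: [-0.3, -0.8, -0.1]
finger_gap: 0.0429
```

```bash
python3 look.py l6; python3 avg.py; python3 plates.py|grep scene; python3 plan.py .4415 -.0515 .0175 23.5
```

```text
32.45
t 32.75 tcp [ 0.4445 -0.0551  0.1302] sd [0.0001 0.0002 0.    ] rpy [-9.004e+01 -1.000e-02  2.336e+01] F [ 0.34 -0.39 -0.16] T [-0.005 -0.033 -0.013] gap 0.0427
scene [0.4302 0.1524] 495.2 139.6 yaw -0.0
t 32.75 tcp [ 0.4442 -0.0546  0.1302] rpy [-90.02  -0.    23.4 ] gap 0.0427 F [0.1 0.4 0.6] q7 2.02
world d [-0.0027  0.0031 -0.1127] turn deg [ 0.02 -0.1   0.  ]
turn-last tool total frac: [-0.0061  0.5637  0.0199] (at target att: [-0.0061  0.5637  0.0198] ) turn frac [ 5.0e-05 -2.7e-04  0.0e+00] rows>= 3
[-0.002, 0.1879, 0.0066, 2e-05, -9e-05, 0.0]
[-0.002, 0.1879, 0.0066, 2e-05, -9e-05, 0.0]
[-0.002, 0.1879, 0.0066, 2e-05, -9e-05, 0.0]
```

View pics/l6.png

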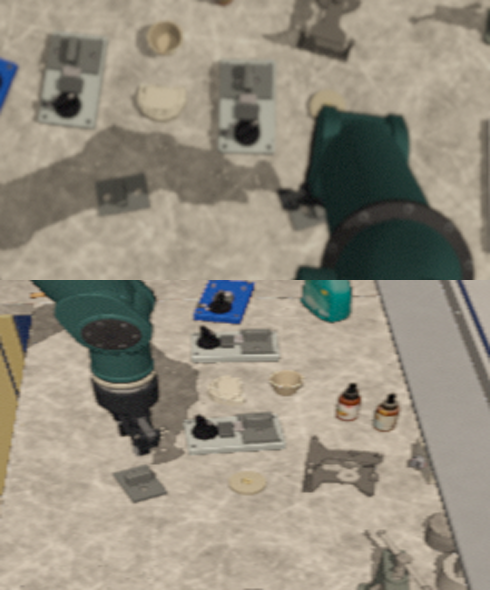

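Plate 4, at crop (139,482), hasn't moved and the jaws are still out over both plates. Gripping plate 4.

Call:
{"op": "send_rows", "data": {"deltas": [[-0.006,0.18,0.019,0,0,0,0.5],[0,0.19,0,0,0,0,0.5],[0,0.16,0,0,0,0,0.5],[0,0.03,0,0,0,0,0.5],[0,0,0,0,0,0,0.5],[0,0,0,0,0,0,1],[0,0,0,0,0,0,1],[0,0,0,0,0,0,1]]}}

```text
time: 33.55
tcp_pos: [0.4424, -0.0508, 0.0198]
orientation: [-1.572, -0.003, 0.41]
wrist_force: [-0.1, 0.0, 5.5]
finger_gap: 0.0112
```

Call:
{"op": "send_rows", "data": {"deltas": [[0,0,0,0,0,0,1],[0,0,0,0,0,0,1]]}}

```text
time: 33.75
tcp_pos: [0.4423, -0.0509, 0.0198]
orientation: [-1.572, -0.003, 0.41]
wrist_force: [-0.2, -0.6, 7.3]
finger_gap: 0.0108
```

Call:
{"op": "send_rows", "data": {"deltas": [[0,-0.1,0,0,0,0,1],[0,-0.2,0,0,0,0,1],[0,-0.24,0,0,0,0,1],[0,-0.1,0,0,0,0,1]]}}

```text
time: 34.15
tcp_pos: [0.4428, -0.0508, 0.1503]
orientation: [-1.574, -0.006, 0.41]
wrist_force: [0.8, 0.1, -1.2]
finger_gap: 0.0108
```

```bash
python3 plan.py .4505 -.3385 .14 3.1
```

```text
t 34.15 tcp [ 0.4428 -0.0508  0.1503] rpy [-90.15  -0.34  23.5 ] gap 0.0108 F [ 0.8  0.1 -1.2] q7 2.01
world d [ 0.0077 -0.2877 -0.0103] turn deg [ 0.09 20.4   0.36]
turn-last tool total frac: [-0.5386  0.052  -1.3342] (at target att: [-0.0394  0.0516 -1.4383] ) turn frac [0.00026 0.05667 0.001  ] rows>= 6
[-0.0898, 0.0087, -0.2224, 4e-05, 0.00944, 0.00017]
[-0.0764, 0.0087, -0.2273, 4e-05, 0.00944, 0.00017]
[-0.0628, 0.0087, -0.2314, 4e-05, 0.00944, 0.00017]
[-0.0489, 0.0087, -0.2348, 4e-05, 0.00944, 0.00017]
[-0.0349, 0.0087, -0.2372, 4e-05, 0.00944, 0.00017]
[-0.0208, 0.0086, -0.2389, 4e-05, 0.00944, 0.00017]
```

Call:
{"op": "send_rows", "data": {"deltas": [[-0.09,0.008,-0.222,0,0.0095,0,1],[-0.076,0.008,-0.227,0,0.0095,0,1],[-0.063,0.008,-0.231,0,0.0095,0,1],[-0.049,0.008,-0.235,0,0.0095,0,1],[-0.035,0.008,-0.237,0,0.0095,0,1],[-0.021,0.008,-0.239,0,0.0095,0,1],[0,0,0,0,0,0,1],[0,0,0,0,0,0,1]]}}

```text
time: 34.95
tcp_pos: [0.4479, -0.3394, 0.1372]
orientation: [-1.571, -0.0, 0.049]
wrist_force: [0.4, 0.6, -0.8]
finger_gap: 0.0109
```

```bash
python3 avg.py; python3 plan.py .4505 -.3385 .028 3.1
```

```text
t 35.25 tcp [ 0.4485 -0.3369  0.1369] sd [0.0004 0.0013 0.0001] rpy [-8.994e+01  1.000e-02  3.060e+00] F [ 0.17  0.51 -1.13] T [ 0.052 -0.003  0.011] gap 0.0112
t 35.25 tcp [ 0.449  -0.3364  0.1369] rpy [-89.95  -0.     3.15] gap 0.0112 F [ 0.   0.4 -1.5] q7 2.28
world d [ 0.0015 -0.0021 -0.1089] turn deg [-0.05  0.05  0.  ]
turn-last tool total frac: [ 0.0069  0.5443 -0.0115] (at target att: [ 0.0069  0.5443 -0.011 ] ) turn frac [-1.4e-04  1.3e-04  1.0e-05] rows>= 3
[0.0023, 0.1814, -0.0038, -5e-05, 4e-05, 0.0]
[0.0023, 0.1814, -0.0038, -5e-05, 4e-05, 0.0]
[0.0023, 0.1814, -0.0037, -5e-05, 4e-05, 0.0]
```

Call:
{"op": "send_rows", "data": {"deltas": [[0.007,0.18,-0.01,0,0,0,1],[0,0.2,0,0,0,0,1],[0,0.13,0,0,0,0,1],[0,0.034,0,0,0,0,1],[0,0.008,0,0,0,0,1],[0,0.008,0,0,0,0,1],[0,0.006,0,0,0,0,1],[0,0,0,0,0,0,1]]}}

```text
time: 36.05
tcp_pos: [0.4509, -0.3405, 0.0246]
orientation: [-1.572, -0.002, 0.052]
wrist_force: [0.1, 0.2, -0.2]
finger_gap: 0.0116
```

```bash
python3 avg.py 305 375 pics/t2.png
```

```text
t 36.35 tcp [ 0.4506 -0.3404  0.0243] sd [0.0002 0.0001 0.0002] rpy [-9.005e+01 -7.000e-02  2.990e+00] F [ 0.26  0.05 -0.67] T [-0.007  0.017 -0.004] gap 0.011
```

View pics/t2.png

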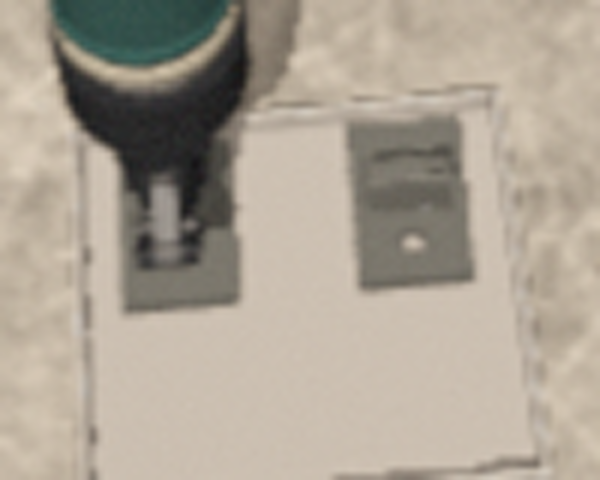

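Plate 1 lies flat in the tray and plate 4 is just above the floor. Setting it down.

Call:
{"op": "send_rows", "data": {"deltas": [[0,0.005,0,0,0,0,1],[0,0.003,0,0,0,0,1],[0,0,0,0,0,0,1]]}}

```text
time: 36.65
tcp_pos: [0.4503, -0.3402, 0.0238]
orientation: [-1.571, -0.001, 0.052]
wrist_force: [-3.3, 3.1, 15.6]
finger_gap: 0.0111
```

Call:
{"op": "send_rows", "data": {"deltas": [[0,0,0,0,0,0,0.7],[0,0,0,0,0,0,0.5],[0,0,0,0,0,0,0.5],[0,-0.1,0,0,0,0,0.5],[0,-0.22,0,0,0,0,0.5],[0,-0.24,0,0,0,0,0.5]]}}

```text
time: 37.25
tcp_pos: [0.4491, -0.3393, 0.1336]
orientation: [-1.568, 0.003, 0.052]
wrist_force: [1.8, -0.5, 0.3]
finger_gap: 0.0427
```

```bash
python3 look.py l7; python3 plan.py .4302 .2172 .14 16.3
```

```text
37.35
t 37.35 tcp [ 0.4536 -0.3428  0.1393] rpy [-90.4   -0.52   2.97] gap 0.0427 F [ 0.4 -0.8 -0.4] q7 2.28
world d [-0.0234  0.56    0.0007] turn deg [  0.45 -13.33   0.48]
turn-last tool total frac: [ 0.0281 -0.0228  2.8025] (at target att: [ 0.6734 -0.0037  2.7206] ) turn frac [ 0.00126 -0.03703  0.00132] rows>= 12
[0.0023, -0.0019, 0.2335, 0.00011, -0.00309, 0.00011]
[0.0069, -0.0017, 0.2335, 0.00011, -0.00309, 0.00011]
[0.0114, -0.0016, 0.2333, 0.00011, -0.00309, 0.00011]
[0.0159, -0.0015, 0.233, 0.00011, -0.00309, 0.00011]
[0.0204, -0.0013, 0.2327, 0.00011, -0.00309, 0.00011]
[0.0249, -0.0012, 0.2322, 0.00011, -0.00309, 0.00011]
[0.0294, -0.001, 0.2317, 0.00011, -0.00309, 0.00011]
[0.0339, -0.0009, 0.2311, 0.00011, -0.00309, 0.00011]
[0.0384, -0.0008, 0.2304, 0.00011, -0.00309, 0.00011]
[0.0428, -0.0007, 0.2296, 0.00011, -0.00309, 0.00011]
[0.0473, -0.0005, 0.2287, 0.00011, -0.00309, 0.00011]
[0.0517, -0.0004, 0.2278, 0.00011, -0.00309, 0.00011]
```

View pics/l7.png

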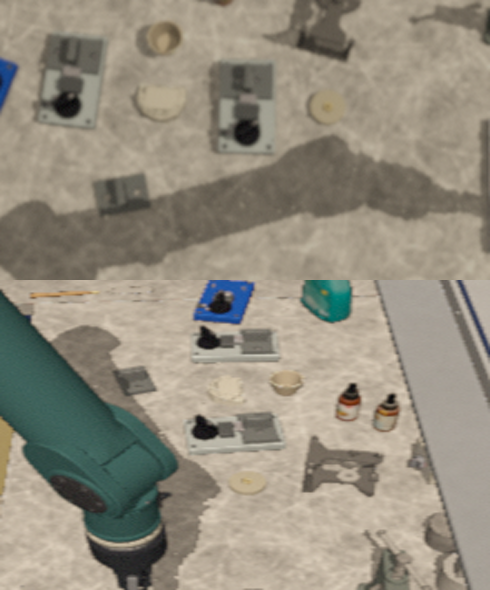

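Call:
{"op": "send_rows", "data": {"deltas": [[0.01,0,0.233,0,-0.003,0,0.5],[0.015,0,0.233,0,-0.003,0,0.5],[0.015,0,0.233,0,-0.003,0,0.5],[0.016,0,0.233,0,-0.003,0,0.5],[0.02,0,0.233,0,-0.003,0,0.5],[0.025,0,0.232,0,-0.003,0,0.5],[0.029,0,0.232,0,-0.003,0,0.5],[0.034,0,0.231,0,-0.003,0,0.5]]}}

```text
time: 38.15
tcp_pos: [0.4383, 0.0351, 0.1334]
orientation: [-1.571, 0.001, 0.204]
wrist_force: [1.9, 0.8, 0.4]
finger_gap: 0.0424
```

Call:
{"op": "send_rows", "data": {"deltas": [[0.03,0,0.23,0,-0.003,0,0.5],[0.035,0,0.23,0,-0.003,0,0.5],[0.04,0,0.229,0,-0.003,0,0.5],[0.044,0,0.228,0,-0.003,0,0.5],[0,0,0,0,0,0,0.5],[0,0,0,0,0,0,0.5]]}}

```text
time: 38.75
tcp_pos: [0.4251, 0.2201, 0.1333]
orientation: [-1.571, 0.001, 0.282]
wrist_force: [-0.0, -1.0, -0.9]
finger_gap: 0.0432
```

```bash
python3 look.py l8; python3 avg.py;python3 plates.py; python3 plan.py .4302 .2172 .0175 16.3
```

```text
38.85
t 39.15 tcp [0.4257 0.217  0.1337] sd [0.0002 0.0003 0.0002] rpy [-9.005e+01  6.000e-02  1.580e+01] F [ 0.01 -0.41  0.07] T [-0.008 -0.008  0.02 ] gap 0.0426
top [0.4302 0.2864] 227.2 139.6 yaw -0.0
scene [0.4408 0.2868] 226.4 100.8 yaw -0.0
t 39.15 tcp [0.426  0.2176 0.1339] rpy [-9.002e+01  1.000e-02  1.583e+01] gap 0.0426 F [ 0.  -0.7  0.1] q7 1.39
world d [ 0.0042 -0.0004 -0.1164] turn deg [ 0.02 -0.47 -0.01]
turn-last tool total frac: [ 0.0196  0.5822 -0.0075] (at target att: [ 0.0195  0.5822 -0.0079] ) turn frac [ 4.00e-05 -1.29e-03 -2.00e-05] rows>= 3
[0.0065, 0.1941, -0.0025, 1e-05, -0.00043, -1e-05]
[0.0065, 0.1941, -0.0025, 1e-05, -0.00043, -1e-05]
[0.0065, 0.1941, -0.0026, 1e-05, -0.00043, -1e-05]
```

View pics/l8.png

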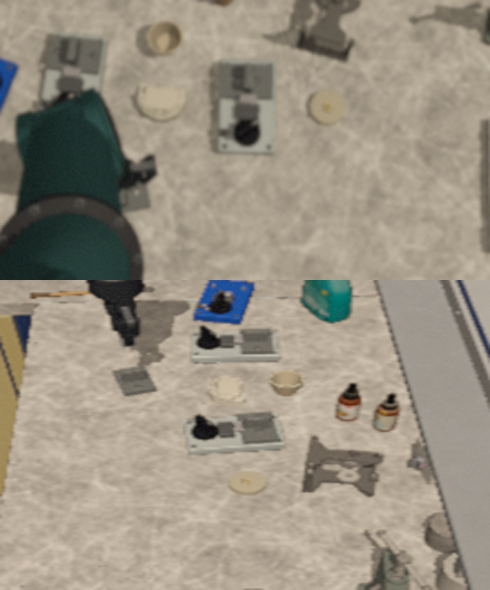

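Call:
{"op": "send_rows", "data": {"deltas": [[0.02,0.18,-0.004,0,-0.001,0,0.5],[0,0.19,0,0,0,0,0.5],[0,0.18,0,0,0,0,0.5],[0,0.03,0,0,0,0,0.5],[0,0,0,0,0,0,0.5],[0,0,0,0,0,0,1],[0,0,0,0,0,0,1],[0,0,0,0,0,0,1]]}}

```text
time: 39.95
tcp_pos: [0.4309, 0.2196, 0.0196]
orientation: [-1.57, -0.003, 0.285]
wrist_force: [-1.4, 0.2, 6.2]
finger_gap: 0.0113
```

Call:
{"op": "send_rows", "data": {"deltas": [[0,0,0,0,0,0,1],[0,0,0,0,0,0,1]]}}

```text
time: 40.15
tcp_pos: [0.4309, 0.2196, 0.0196]
orientation: [-1.57, -0.003, 0.285]
wrist_force: [-0.2, 0.1, 7.0]
finger_gap: 0.0111
```

Call:
{"op": "send_rows", "data": {"deltas": [[0,-0.1,0,0,0,0,1],[0,-0.2,0,0,0,0,1],[0,-0.24,0,0,0,0,1],[0,-0.1,0,0,0,0,1]]}}

```text
time: 40.55
tcp_pos: [0.4314, 0.2198, 0.1501]
orientation: [-1.569, -0.006, 0.285]
wrist_force: [0.8, -0.2, -1.7]
finger_gap: 0.011
```

```bash
python3 plan.py .5042 -.4160 .14 3.1
```

```text
t 40.55 tcp [0.4314 0.2198 0.1501] rpy [-89.89  -0.36  16.3 ] gap 0.011 F [ 0.8 -0.2 -1.7] q7 1.4
world d [ 0.0728 -0.6358 -0.0101] turn deg [-0.15 13.2   0.35]
turn-last tool total frac: [-0.5432  0.041  -3.1537] (at target att: [ 0.1918  0.0504 -3.1943] ) turn frac [-0.00041  0.03668  0.00097] rows>= 14
[-0.0388, 0.0029, -0.2253, -3e-05, 0.00262, 7e-05]
[-0.0351, 0.003, -0.2259, -3e-05, 0.00262, 7e-05]
[-0.0314, 0.003, -0.2264, -3e-05, 0.00262, 7e-05]
[-0.0276, 0.0031, -0.2269, -3e-05, 0.00262, 7e-05]
[-0.0239, 0.0032, -0.2273, -3e-05, 0.00262, 7e-05]
[-0.0201, 0.0032, -0.2277, -3e-05, 0.00262, 7e-05]
[-0.0164, 0.0033, -0.228, -3e-05, 0.00262, 7e-05]
[-0.0126, 0.0033, -0.2282, -3e-05, 0.00262, 7e-05]
[-0.0089, 0.0034, -0.2284, -3e-05, 0.00262, 7e-05]
[-0.0051, 0.0034, -0.2285, -3e-05, 0.00262, 7e-05]
[-0.0014, 0.0034, -0.2286, -3e-05, 0.00262, 7e-05]
[0.0024, 0.0035, -0.2286, -3e-05, 0.00262, 7e-05]
[0.0062, 0.0035, -0.2285, -3e-05, 0.00262, 7e-05]
[0.0099, 0.0036, -0.2284, -3e-05, 0.00262, 7e-05]
```

Call:
{"op": "send_rows", "data": {"deltas": [[-0.039,0,-0.225,0,0.0026,0,1],[-0.035,0,-0.226,0,0.0026,0,1],[-0.031,0,-0.226,0,0.0026,0,1],[-0.028,0,-0.227,0,0.0026,0,1],[-0.024,0,-0.227,0,0.0026,0,1],[-0.02,0,-0.228,0,0.0026,0,1],[-0.016,0,-0.228,0,0.0026,0,1],[-0.013,0,-0.228,0,0.0026,0,1]]}}

```text
time: 41.35
tcp_pos: [0.4714, -0.1458, 0.1467]
orientation: [-1.571, -0.001, 0.154]
wrist_force: [0.9, 0.7, -1.2]
finger_gap: 0.0109
```

Call:
{"op": "send_rows", "data": {"deltas": [[-0.009,0,-0.228,0,0.0026,0,1],[-0.005,0,-0.228,0,0.0026,0,1],[0,0,-0.229,0,0.0026,0,1],[0.002,0,-0.229,0,0.0026,0,1],[0.006,0,-0.228,0,0.0026,0,1],[0.01,0,-0.228,0,0.0026,0,1],[0,0,0,0,0,0,1],[0,0,0,0,0,0,1]]}}

```text
time: 42.15
tcp_pos: [0.5024, -0.4178, 0.1463]
orientation: [-1.571, 0.0, 0.053]
wrist_force: [0.4, 0.5, -1.9]
finger_gap: 0.0109
```

```bash
python3 avg.py; python3 plan.py .5042 -.4160 .028 3.1
```

```text
t 42.45 tcp [ 0.5032 -0.4151  0.146 ] sd [0.0005 0.0013 0.0001] rpy [-8.993e+01  1.000e-02  3.260e+00] F [ 0.21  0.57 -1.62] T [0.03  0.009 0.003] gap 0.0115
t 42.45 tcp [ 0.5038 -0.4146  0.146 ] rpy [-89.95  -0.     3.34] gap 0.0115 F [ 0.1  0.5 -0.7] q7 2.36
world d [ 0.0004 -0.0014 -0.118 ] turn deg [-0.05  0.24 -0.  ]
turn-last tool total frac: [ 0.0018  0.59   -0.0077] (at target att: [ 0.0018  0.5901 -0.0071] ) turn frac [-0.00015  0.00065 -0.     ] rows>= 3
[0.0006, 0.1967, -0.0026, -5e-05, 0.00022, -0.0]
[0.0006, 0.1967, -0.0025, -5e-05, 0.00022, -0.0]
[0.0006, 0.1967, -0.0024, -5e-05, 0.00022, -0.0]
```

Call:
{"op": "send_rows", "data": {"deltas": [[0,0.18,0,0,0,0,1],[0,0.2,0,0,0,0,1],[0,0.12,0,0,0,0,1],[0,0,0,0,0,0,1],[0,0,0,0,0,0,1]]}}

```text
time: 42.95
tcp_pos: [0.5038, -0.416, 0.0462]
orientation: [-1.571, 0.0, 0.057]
wrist_force: [0.2, 0.0, -1.3]
finger_gap: 0.0112
```

```bash
python3 avg.py 305 390 pics/t3.png
```

```text
t 43.25 tcp [ 0.5045 -0.4169  0.0474] sd [0.0003 0.0005 0.0006] rpy [-90.1   -0.11   3.23] F [-0.01 -0.07 -1.2 ] T [-0.024  0.009 -0.011] gap 0.0113
```

View pics/t3.png

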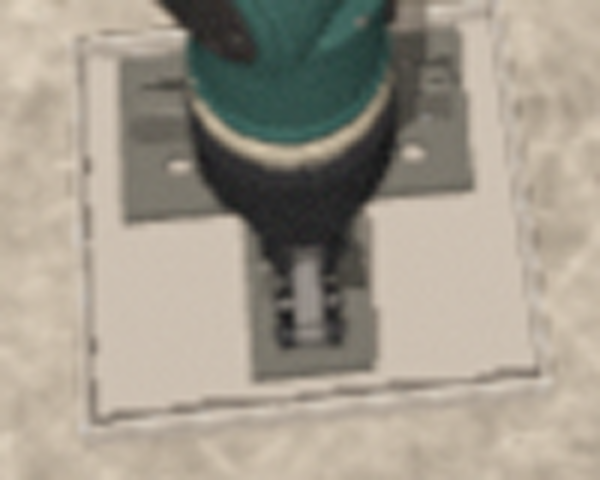

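```bash
python3 - <<'E'
from h import *
# crop origin (255,350)
f=lambda u,v:[255+u/6,350+v/6]
for n,uv,z in [("near wall inner top",(300,400),.018),("near wall outer top",(300,412),.018),("plate near top edge",(312,362),.038),("plate near bottom edge",(312,378),.028),("far wall inner top",(290,45),.018),("far outer",(290,30),.018),("left inner",(90,230),.018),("left outer",(82,230),.018),("right inner",(525,230),.018)]:
    print(n,ray("scene",[f(*uv)],z).round(4))
E
```

```text
near wall inner top [[ 0.5012 -0.4573  0.018 ]]
near wall outer top [[ 0.5011 -0.4621  0.018 ]]
plate near top edge [[ 0.5067 -0.4494  0.038 ]]
plate near bottom edge [[ 0.5064 -0.4523  0.028 ]]
far wall inner top [[ 0.4999 -0.3043  0.018 ]]
far outer [[ 0.5    -0.2973  0.018 ]]
left inner [[ 0.415  -0.3838  0.018 ]]
left outer [[ 0.4116 -0.3837  0.018 ]]
right inner [[ 0.5964 -0.3912  0.018 ]]
```

Call:
{"op": "send_rows", "data": {"deltas": [[0,0.06,0.007,0,0,0,1],[0,0.035,0,0,0,0,1],[0,0.008,0,0,0,0,1],[0,0.007,0,0,0,0,1],[0,0.006,0,0,0,0,1],[0,0,0,0,0,0,1]]}}

```text
time: 43.85
tcp_pos: [0.5023, -0.4139, 0.0237]
orientation: [-1.568, 0.002, 0.056]
wrist_force: [-3.7, 3.3, 8.7]
finger_gap: 0.0109
```

```bash
python3 avg.py
```

```text
t 44.15 tcp [ 0.5023 -0.414   0.0237] sd [0. 0. 0.] rpy [-89.86   0.11   3.21] F [-3.74  3.65  8.76] T [0.661 0.58  0.004] gap 0.0115
```

Call:
{"op": "send_rows", "data": {"deltas": [[0,0,0,0,0,0,0.7],[0,0,0,0,0,0,0.5],[0,0,0,0,0,0,0.5],[0,-0.1,0,0,0,0,0.5],[0,-0.22,0,0,0,0,0.5],[0,-0.22,0,0,0,0,0.5],[0,-0.22,0,0,0,0,0.5],[0,-0.2,0,0,0,0,0.5]]}}

```text
time: 44.95
tcp_pos: [0.5035, -0.4152, 0.2168]
orientation: [-1.572, -0.001, 0.056]
wrist_force: [0.8, -0.5, -0.2]
finger_gap: 0.0427
```

Call:
{"op": "send_rows", "data": {"deltas": [[0,0,0.23,0,0,0,0.5],[0,0,0.23,0,0,0,0.5],[0,0,0.23,0,0,0,0.5],[0,0,0.23,0,0,0,0.5],[0,0,0.23,0,0,0,0.5],[0,0,0,0,0,0,0.5],[0,0,0,0,0,0,0.5]]}}

```text
time: 45.65
tcp_pos: [0.4908, -0.1842, 0.2148]
orientation: [-1.571, -0.0, 0.059]
wrist_force: [-0.1, -0.6, -0.2]
finger_gap: 0.0424
```

```bash
cat > fin.py <<'E'
from h import *
ims=[]
for c in("top","scene"):
    p,d=optics.grab_frame(c); cv2.imwrite(f"{c}_last.png",p[:,:,::-1]); P=cloud(c,d); np.save(f"{c}_P.npy",P)
    im=p[:,:,::-1]
    for n,(x,y) in dict(A=(.619,.308),B=(.606,.0605),P1=(.549,-.334),P4=(.450,-.340),P2=(.5023,-.414)).items():
        m=(abs(P[...,0]-x)<.016)&(abs(abs(P[...,1]-y)-.024)<.010)&(P[...,2]<.06)
        if m.any(): print(c,n,m.sum(),"top z med/10/90",np.nanpercentile(P[m][:,2],[50,10,90]).round(4))
im=cv2.imread("scene_last.png"); cv2.imwrite("pics/f_tray.png",cv2.resize(im[335:430,255:355],None,fx=5,fy=5,interpolation=cv2.INTER_CUBIC))
cv2.imwrite("pics/f_st.png",np.vstack([cv2.resize(cv2.imread("top_last.png")[180:265,205:395],None,fx=4,fy=3,interpolation=cv2.INTER_CUBIC),cv2.resize(im[175:290,240:430],None,fx=4,fy=3,interpolation=cv2.INTER_CUBIC)])[:600])
print(read_state()["time"])
E
python3 fin.py
```

```text
top A 205 top z med/10/90 [0.0343 0.0305 0.0376]
top B 202 top z med/10/90 [0.0347 0.0313 0.0379]
top P2 93 top z med/10/90 [0.0156 0.0091 0.019 ]
scene A 52 top z med/10/90 [ 0.0337 -0.0009  0.0379]
scene B 69 top z med/10/90 [0.0343 0.0268 0.0378]
scene P1 162 top z med/10/90 [0.0144 0.0097 0.0176]
scene P4 158 top z med/10/90 [0.0146 0.0107 0.0176]
scene P2 197 top z med/10/90 [0.0144 0.0058 0.0172]
45.75
```

View pics/f_tray.png

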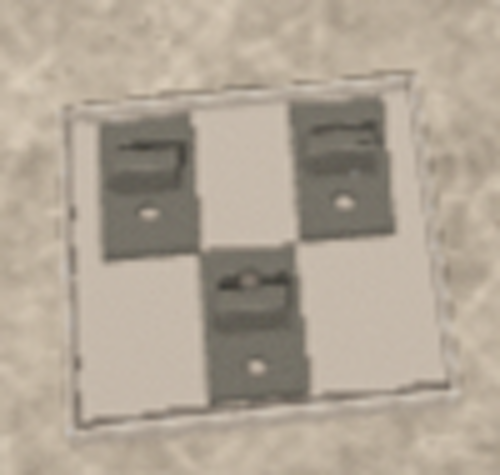

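View pics/f_st.png

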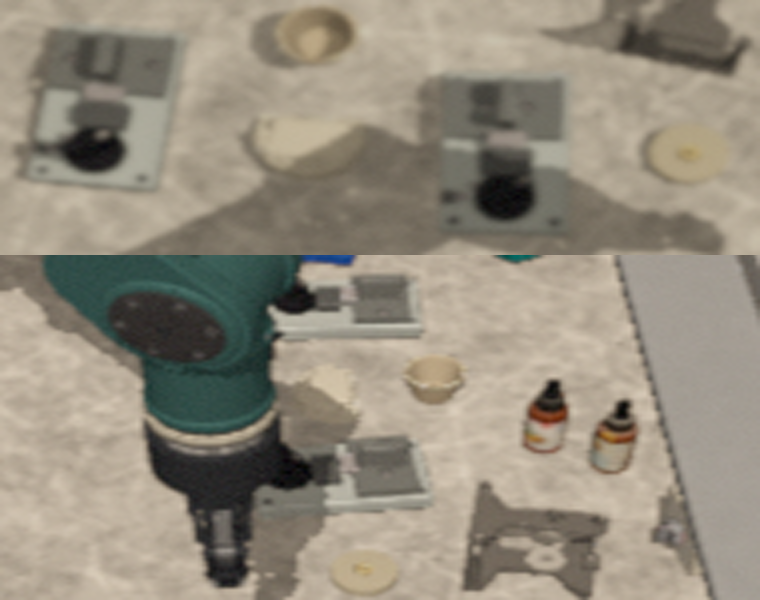

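```bash
python3 - <<'E'
from h import *
P=np.load("scene_P.npy")
for n,(x,y) in dict(P1=(.549,-.334),P4=(.450,-.340),P2=(.5023,-.414)).items():
    for k in(-.030,-.023,.026,.032):
        m=(abs(P[...,0]-x)<.02)&(abs(P[...,1]-y-k)<.004); print(n,k,m.sum(),np.nanmedian(P[m][:,2]).round(4))
P=np.load("top_P.npy")
for n,(x,y) in dict(A=(.5445,.308),B=(.5313,.0545)).items():
    m=(P[...,2]>.052)&(P[...,2]<.08)&(np.hypot(P[...,0]-x,P[...,1]-y)<.025); q=P[m]; f=cv2.fitLine(np.float32(q[:,:2]),2,0,.01,.01).ravel(); print(n,m.sum(),"bar yaw",np.degrees(np.arctan2(f[1],f[0])).round(1))
    j=(P[...,2]>.035)&(P[...,2]<.048)&(abs(P[...,0]-x-.045)<.02)&(abs(P[...,1]-y)<.012);print(" jaw max dx from seat", (np.nanmax(P[j][:,0])-x-.075).round(4))
E
```

```text
P1 -0.03 57 0.0135
P1 -0.023 43 0.0148
P1 0.026 47 0.015
P1 0.032 43 0.0151
P4 -0.03 60 0.014
P4 -0.023 50 0.0146
P4 0.026 43 0.0155
P4 0.032 42 0.0148
P2 -0.03 64 0.0139
P2 -0.023 45 0.0141
P2 0.026 51 0.0151
P2 0.032 53 0.0149
A 84 bar yaw -56.5
 jaw max dx from seat -0.0115
B 74 bar yaw -53.4
 jaw max dx from seat -0.0102
```

The knob bars stand at 56° and 58° from open (full lock is 57.3°), so both are locked. The tray plates are flat on the floor. Handing in.

```bash
python3 -c "
from rig import env
print(env.hand_in())"
```

```text
the job is handed in; nothing more can be done
None
```

The job is handed in: both grey stands have their plates seated and locked, and the three other plates are in the tray. It took about 46 s of the 210 s allowed. Two grey stands were present; I left the blue look-alike alone.

- **Seating:** I read the hole and pin spacings from the pictures, and both plates went on at the first try. The 52 mm plate is on the stand at y ≈ 0.31, and the 24 mm plate is on the stand at y ≈ 0.06. Both plate tops measure about 0.034 m high; a plate riding on the pins would show 0.043 m.
- **Locking:** After both plates were seated, I turned both knobs clockwise to the stop. After I let go, the bars measured about 56° and 58° from open (full lock is 57.3°). Both jaws are out over the plates.
- **Tray:** The 31, 38 and 45 mm plates lie flat and apart on the tray floor. Their tops are level at about 0.0145 m, which matches a plate resting on the floor.
- **Bystanders:** The crucible, cast and felt wheel were not touched. None of the plates was knocked aside that I noticed.

No final check failed. Two smaller points:
- **Cameras:** The two cameras disagreed by about 2 mm sideways, which I averaged.
- **Trained networks:** They missed most of the plates and both stands, so I found those by their geometry in the pictures and depth readings.

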